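Load the bonding jig: slide plates onto their pins and weight them down

ROBOT

A 6-joint arm with a two-finger parallel gripper is mounted at the origin on a cart in front of the work surface, level with it; the furniture and walls round the work are solid. World frame = base frame: x ahead of the robot, y to its left, z up, the work surface at z = 0. Lengths are in m, angles in rad, forces in N, time in s.
With the tool pointing down it reaches from about 0.35 to 0.975 m from the base axis. Payload 4.9 kg.
Tool frame: the origin (TCP) lies between the finger pads; the fingertips stand 19 mm ahead of it and the grasp point (between the pads) is the TCP; z points along the fingers, y is the line along which they close (so a half turn about z gives the same grasp; the last joint's range is limited). The gripper opens to 85 mm and grips with 20 to 120 N. Pads are 22 mm wide; open, the fingers measure 114 mm over their backs; the gripper's body (76 mm by 85 mm) begins 54 mm behind the grasp point. The pads swing forward as they close: fully open they stand 13 mm farther back than shut.
Start: joints at [-1.341, 0.053, 1.613, -0, 1.476, -0.119], TCP at [0.214, -0.587, 0.25] pointing down, gripper open.
Joint ranges: [-3.01, 3.01], [-1.01, 2.22], [0.06, 2.58], [-1.02, 4.17], [0.09, 2.62], [-3.14, 3.14]. Speed limits (rad/s): [2.57, 2.57, 3.14, 3.14, 3.14, 3.14].

INTERFACE

Orientations are given as a rotation vector (axis times angle).
In Python, from station import ctrl gives the robot as it stands. The module is installed in compiled form; this text tells all that it offers.
- The arm moves only by the tool servo_tool, never from a script. Its argument "increments" is a list that holds one entry, the list of rows, each a list of 5 numbers: the finger opening in cm, from 0 to 8.54, then the shift along the tool's x, y, z in cm, then the turn about the tool's z in degrees. A call has 1 to 5 rows; each row is the pose to reach, as a shift and turn from the pose commanded when the call began, along the tool's axes at that moment; what a row does not reach only later rows make up. A row lasts 1/10 s, in which the tool goes at most 50 mm and 8.59 degrees, less where a joint would pass 70% of its speed; a pose out of reach is approached as far as the arm can. A call with a gripper value outside its range is refused whole. The fingers move at their own pace and stop on an object; "newtons" is the grip in N (left out, the last holds). Time passes only in rows, so rows that repeat a pose let the fingers close. It gives the time, the measured TCP pose, the force, the opening and the grip force at its end, in the units of the state.
- ctrl.get_obs(): the state, without advancing time (a new reading comes with each control period).
- ctrl.get_image(name): name is "scene" or "top" or "wrist"; returns a dict with "img" (420x560x3 uint8, red, green, blue), "fx", "fy", "cx", "cy" (pixels), "rvec" (rotation vector, rad) and "tvec" (3), from world to camera coordinates, as OpenCV has them; the wrist camera has in their place "mount" (4x4, takes a point from camera to tool coordinates, whose origin is the TCP and whose axes are the flange's). Camera axes: x right, y down, z forward; pixel columns grow to the right and rows downward; lengths in m; the calibration is good to about 2 mm. A picture is of the moment at which its call begins: read the wrist's pose just before it. There is no depth.
- ctrl.finish_job(): hands the job in; it is judged then, once.
The state is a dict: "t": time; "q": joint angles; "dq": joint speeds; "effort": joint torques, N m; "tool_pos": TCP position; "tool_rot": TCP orientation; "contact_force": force on the tool from outside, world axes, zero at the start; "wrist_torque": the same for the moment, N m; "opening": finger opening in m; "grip_force": force on a finger pad.
Only numpy, scipy, OpenCV 4.12 (cv2) and the standard library are available. Lean on these libraries where they do the work, as an engineer would, in place of code of your own. Each camera call takes 0.05 s, during which the arm holds its last target. There are 200 camera calls.

TASK

Load the bonding jig: put every aluminium plate in a lane of its own, laid on the bed at the open end with its orange rib toward that end, and slide it in under the lips until its hole drops over the lane's pin and it lies flat on the floor. Stand one of the hanging weights, lifted up off its hook, upright in the middle of each plate's black pad. Leave spare weights hanging and everything else on the bench where it is.

Things in the scene. Friction and masses are not known exactly. Their poses are not given: they have to be found in the camera images.
- plate1_grip (a point): Plate 1 (aluminium plate, 110 x 52 x 6 mm, with an upright orange grip rib (28 long, 10 thick, 34 high above the plate) near one end, a round 17 mm hole, and a square black pad; in the plate's axes x runs lengthwise from the rib end to the far end, z is up through the rib. May be absent from a run): centre of its rib, 38 mm toward -x from the plate's middle and 23 mm above its underside
- plate1_hole (a point): Plate 1: centre of its hole at the level of the plate's underside, 26 mm toward +x from the rib's centre (12 mm short of the plate's middle)
- plate1_pad (a point): Plate 1: centre of its black 36 mm square pad, on the plate's upper face, 34 mm toward +x from the hole
- plate2_grip (a point): Plate 2 (same plate, of which number 1 to 3 are all alike): centre of its rib, 38 mm toward -x from the plate's middle and 23 mm above its underside
- plate2_hole (a point): Plate 2: centre of its hole at the level of the plate's underside, 26 mm toward +x from the rib's centre (12 mm short of the plate's middle)
- plate2_pad (a point): Plate 2: centre of its black 36 mm square pad, on the plate's upper face, 34 mm toward +x from the hole
- plate3_grip (a point): Plate 3 (same plate, of which number 1 to 3 are all alike): centre of its rib, 38 mm toward -x from the plate's middle and 23 mm above its underside
- plate3_hole (a point): Plate 3: centre of its hole at the level of the plate's underside, 26 mm toward +x from the rib's centre (12 mm short of the plate's middle)
- plate3_pad (a point): Plate 3: centre of its black 36 mm square pad, on the plate's upper face, 34 mm toward +x from the hole
- pin1 (a point): Foot of the pin of the left lane of the blue jig, on the lane's floor 20 mm above the bench; x points along the lane, away from its open end. The jig is fixed. Lanes are 56 mm wide between 5 mm rails, 61 mm apart. The pin is 12 mm thick, 8 mm high. At its open end (x from -97 to -47 mm) a lane has a raised bed level with the pin's top; beyond lies the floor, 8 mm lower, up to the end wall at x = +71
- pin2 (a point): Foot of the pin of the middle lane of the blue jig, on the lane's floor 20 mm above the bench; x points along the lane, away from its open end. As the left one. From x = -10 mm on, lips overhang both sides of each lane by 5 mm, their undersides 19 and tops 23.5 mm above the floor. So a plate enters only if laid on the bed, leading edge short of the lips, and slid in under them over the pin's top
- pin3 (a point): Foot of the pin of the right lane of the blue jig, on the lane's floor 20 mm above the bench; x points along the lane, away from its open end. As the left one. When its hole meets the pin, a plate drops 8 mm and lies flat on the floor, held by the pin; rails reach 19 mm above the floor
- weight1_grip (a point): Weight 1: centre of its black grip tab. 10 mm thick along its x, 38 wide along y, 28 high. The weight is a brass disc (34 mm across, 24 high, most of the weight), a window (24 wide, 28 high) above it and the tab on top: 80 mm high, about 180 g; this point is 66 mm above its foot
- weight2_grip (a point): Weight 2: centre of its black grip tab. As weight 1. A weight hangs upright, the window's upper edge on the hook, its x along the hook toward the rail
- weight3_grip (a point): Weight 3: centre of its black grip tab. As weight 1
- hook1 (a point): Hook 1 of the fixed dark rail: top of its level bar where a weight hangs, 84 mm above the bench; x points from its open end to the rail. Bar 8 mm wide, 6 high; at its open end, 16 to 21 mm toward -x, a lip stands 8 mm above it; the rail's face is 25 mm toward +x and no higher than the bar's top
- hook2 (a point): Hook 2 of the fixed dark rail: top of its level bar where a weight hangs, 84 mm above the bench; x points from its open end to the rail. As hook 1. A hung weight must be raised more than 8 and less than 22 mm to pass the lip, then carried off toward -x
- hook3 (a point): Hook 3 of the fixed dark rail: top of its level bar where a weight hangs, 84 mm above the bench; x points from its open end to the rail. As hook 1
- tape_roll: Bystander, not to be disturbed: blue tape roll, 62 mm across, 18 high; origin under its middle
- spool: Bystander, not to be disturbed: solder spool, 57 mm across, 36 high; origin under its middle
- flux_jar: Bystander, not to be disturbed: small jar with red lid, 43 mm across, 30 high; origin under its middle
- fuses: Bystander, not to be disturbed: yellow box, 30 x 52 x 22 mm; origin under its middle
- lamp_head (a point): Fixed point under the round head of a magnifier lamp, which hangs over the left rear of the bench, about 120 mm to either side of this point and upward from its height: an obstacle for the arm, not to be used

How it is judged:
By the outcome, as a careful person would: the job done as asked, in the order asked, and still so for the second after the job is handed in, with the robot touching nothing.
Of plate1, plate2, plate3 only 2 to 3 are there at a start; the rules pass over those that are not, and their reading is None.
At some moment in a run one of plate1, plate2, plate3 may be knocked a few centimetres aside while the robot is not near it.
It also fails if it takes over 210 s, if anything falls off the work surface, if the arm or the gripper's body presses on something with over 40 N, if the wrist force passes 120 N, or if a joint passes its speed limit or range.

## Working session

There is one attempt and no reset: what is moved stays moved. The work goes in short steps, Python scripts to look and compute and a tool call to move; the robot and the scene stay as the last step left them, time stands still between calls to the robot, and variables do not carry over. Pictures are saved under pics/ and viewed, at most 14 in all, crops included, and the job is handed in when it is done.

Besides the shell and the picture viewer there is one more tool, called after "Request:" in YAML: its name, and indented under it one key for each argument. servo_tool: Moves the arm, as the interface text tells. Its arguments: {"type":"object","properties":{"increments":{"type":"array"},"newtons":{"type":"number"}},"required":["increments"]}

```bash
mkdir -p pics; ls; python3 - <<'E'
from station import ctrl
import cv2,json,numpy as np
o=ctrl.get_obs();print({k:np.round(v,3).tolist() for k,v in o.items()})
for n in("scene","top","wrist"):
    d=ctrl.get_image(n);cv2.imwrite(f"pics/{n}0.png",d["img"][:,:,::-1])
    print(n,{k:np.round(v,4).tolist() for k,v in d.items() if k!="img"})
E
```

```text
pics
{'t': 0.0, 'q': [-1.341, 0.053, 1.614, -0.0, 1.476, -0.119], 'dq': [0.001, 0.0, -0.001, -0.0, -0.001, 0.0], 'effort': [-0.001, -39.368, -37.018, -0.0, 0.007, 0.0], 'tool_pos': [0.213, -0.587, 0.249], 'tool_rot': [-3.092, -0.545, 0.0], 'contact_force': [-0.349, 0.004, 0.743], 'wrist_torque': [-0.02, 0.046, -0.027], 'grip_force': 0.0, 'opening': 0.085}
scene {'fx': 478.2782, 'fy': 478.2782, 'cx': 276.8791, 'cy': 208.4046, 'rvec': [1.3288, -2.1241, 0.993], 'tvec': [0.2556, 0.4756, 1.1363]}
top {'fx': 478.9649, 'fy': 478.9649, 'cx': 283.0982, 'cy': 211.7368, 'rvec': [2.1606, -2.2187, 0.0736], 'tvec': [0.0072, 0.5464, 1.7841]}
wrist {'fx': 349.9011, 'fy': 349.9011, 'cx': 274.4657, 'cy': 199.0256, 'mount': [[0.0004, -0.9633, -0.2684, 0.0671], [1.0, 0.0005, -0.0002, 0.0015], [0.0003, -0.2684, 0.9633, -0.1237], [0.0, 0.0, 0.0, 1.0]]}
```

View pics/top0.png

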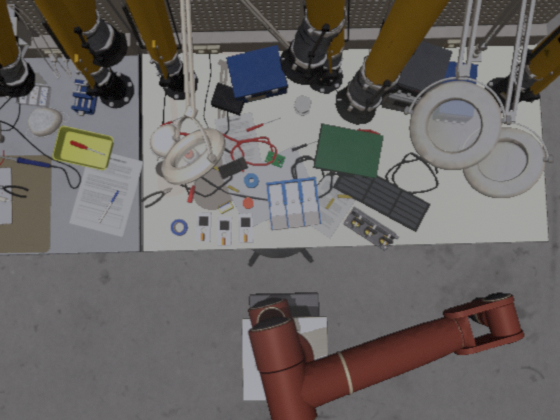

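View pics/scene0.png

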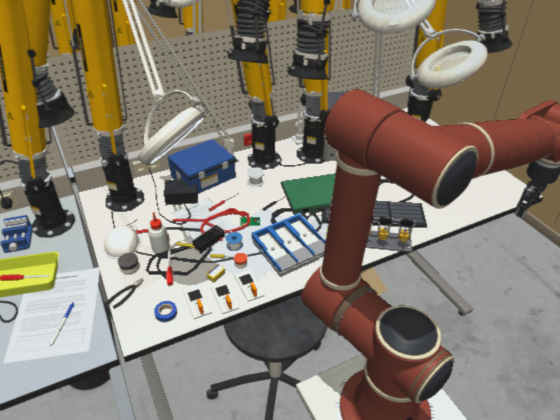

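The top view shows three plates near (203,228), (224,232), (245,228), the jig at about (293,204), and the rail with its weights at about (370,228). The lamp is at (193,155). I'll enlarge the work zone next.

```bash
cat > h.py <<'E'
import numpy as np,cv2
from scipy.spatial.transform import Rotation as R
from station import ctrl
def cam(d,obs=None):
    """returns R_wc, C (camera centre in world)"""
    if "mount" in d:
        T=np.eye(4);T[:3,:3]=R.from_rotvec(obs["tool_rot"]).as_matrix();T[:3,3]=obs["tool_pos"]
        M=T@np.array(d["mount"]);return M[:3,:3],M[:3,3]
    r=R.from_rotvec(np.array(d["rvec"]).ravel()).as_matrix();return r.T,-r.T@np.array(d["tvec"]).ravel()
def ray(d,obs,u,v):
    Rw,C=cam(d,obs);w=Rw@np.array([(u-d["cx"])/d["fx"],(v-d["cy"])/d["fy"],1]);return C,w
def onplane(d,obs,u,v,z):
    C,w=ray(d,obs,u,v);return C+w*(z-C[2])/w[2]
def proj(d,obs,p):
    Rw,C=cam(d,obs);c=Rw.T@(np.array(p)-C);return d["fx"]*c[0]/c[2]+d["cx"],d["fy"]*c[1]/c[2]+d["cy"]
def shot(n):
    o=ctrl.get_obs();d=ctrl.get_image(n);return d,o
def yaw(o):  # angle of tool x in world
    m=R.from_rotvec(o["tool_rot"]).as_matrix();return np.degrees(np.arctan2(m[1,0],m[0,0]))
def move(o,p,yawdeg=None):
    """increments (cm,deg) in tool axes to reach world p; target yaw of tool x"""
    m=R.from_rotvec(o["tool_rot"]).as_matrix();s=m.T@(np.array(p)-o["tool_pos"])*100
    a=0 if yawdeg is None else -(yawdeg-yaw(o)); a=(a+180)%360-180
    return np.round(s,2),round(a,1)
def crop(img,x0,y0,x1,y1,f,name):
    cv2.imwrite(name,cv2.resize(img[y0:y1,x0:x1,::-1],None,fx=f,fy=f,interpolation=cv2.INTER_CUBIC))
E
python3 - <<'E'
from h import *
d=ctrl.get_image("top");crop(d["img"],150,160,410,255,3,"pics/topc.png")
o=ctrl.get_obs();print(yaw(o),onplane(d,o,203,228,0),onplane(d,o,293,204,.02),onplane(d,o,370,228,.1),cam(d)[1])
E
```

```text
19.984918651141907 [0.49388333 0.29770368 0.        ] [ 0.57445417 -0.04527266  0.02      ] [ 0.47451212 -0.31667682  0.1       ] [ 4.30144992e-01 -1.04932352e-03  1.81561746e+00]
```

View pics/topc.png

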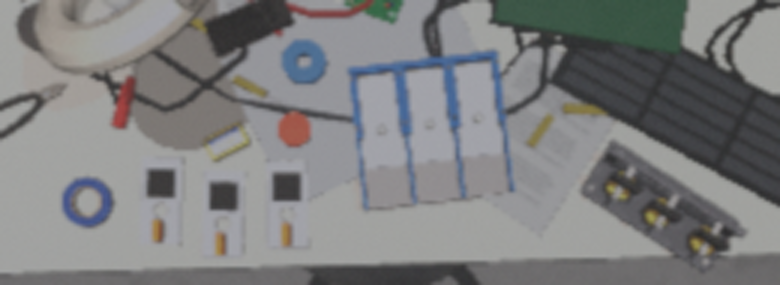

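The enlarged view shows the plates with their ribs toward the robot and the pads at about (160,183), (223,196) and (287,187). The jig's open end also faces the robot. The three weights hang at about (618,187), (657,215) and (706,243). I'll triangulate the lamp, then move over the plates.

```bash
python3 - <<'E'
from h import *
t=ctrl.get_image("top");s=ctrl.get_image("scene")
def tri(a,b):
    C1,w1=ray(t,None,*a);C2,w2=ray(s,None,*b)
    A=np.stack([w1,-w2],1);k=np.linalg.lstsq(A,C2-C1,rcond=None)[0];p,q=C1+w1*k[0],C2+w2*k[1];return (p+q)/2,np.linalg.norm(p-q)
print("lamp",tri((193,155),(173,138)))
o=ctrl.get_obs()
for n,u,v in(("pad1",160,183),("pad2",223,196),("pad3",287,187),("pinL",381,129),("pinM",430,124),("pinR",478,118),("w1",618,187),("w3",706,243)):
    print(n,onplane(t,None,150+u/3,160+v/3,.1 if n[0]=='w' else .01 if n[1]=='a' else .028).round(3))
print(move(o,[.45,.22,.25],0))
E
```

```text
lamp (array([0.69237337, 0.25169833, 0.42928056]), np.float64(0.002525740167763919))
pad1 [0.52  0.294 0.01 ]
pad2 [0.501 0.216 0.01 ]
pad3 [0.511 0.135 0.01 ]
pinL [0.579 0.015 0.028]
pinM [ 0.584 -0.047  0.028]
pinR [ 0.59  -0.107  0.028]
w1 [ 0.496 -0.267  0.1  ]
w3 [ 0.427 -0.37   0.1  ]
(array([ 4.981e+01, -6.777e+01,  4.000e-02]), np.float64(20.0))
```

Request:
servo_tool:
  increments:
    - [[8.5, 3.5, -2.8, 0, 0], [8.5, 7, -5.6, 0, 0], [8.5, 10.5, -8.4, 0, 0], [8.5, 14, -11.2, 0, 0], [8.5, 17.5, -14, 0, 0]]

```text
t: 0.8
tool_pos: [0.3308, -0.3944, 0.2503]
tool_rot: [3.094, 0.544, 0.0]
contact_force: [0.4, 0.7, 0.3]
opening: 0.0851
grip_force: 0.0
```

Request:
servo_tool:
  increments:
    - [[8.5, 3.5, -2.8, 0, 5], [8.5, 7, -5.6, 0, 10], [8.5, 10.6, -8.4, 0, 15], [8.5, 10.6, -8.4, 0, 20], [8.5, 10.6, -8.4, 0, 20]]

```text
t: 1.3
tool_pos: [0.4017, -0.2797, 0.2504]
tool_rot: [3.141, 0.004, 0.0]
contact_force: [0.5, 0.1, -0.9]
opening: 0.0852
grip_force: 0.0
```

```bash
python3 - <<'E'
from h import *
d,o=shot("wrist");print(o["tool_pos"],yaw(o),o["t"]);cv2.imwrite("pics/w1.png",d["img"][:,:,::-1]);np.savez("w1.npz",pos=o["tool_pos"],rot=o["tool_rot"])
E
```

```text
[ 0.40171848 -0.27966166  0.25040761] 0.15246322782906413 1.3
```

View pics/w1.png

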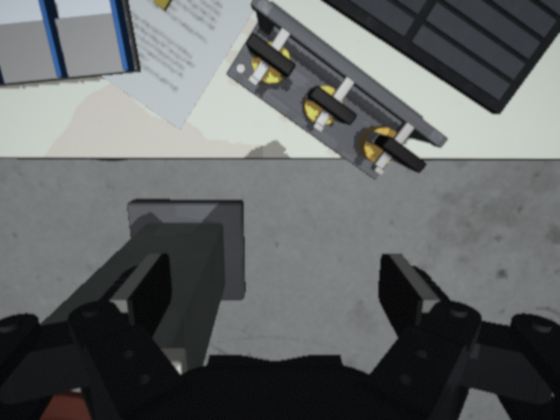

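The picture shows the rail at upper right, with its hooks opening down-left: bars at about (256,78)-(285,33), (320,122)-(350,80) and (378,170)-(410,128). The black tabs are at about (270,55), (330,105) and (402,152). Next I'll look at the plates and jig.

```bash
python3 - <<'E'
from h import *
d,o=shot("wrist")
for a,b in(((256,78),(285,33)),((320,122),(350,80)),((378,170),(410,128))):
    p=onplane(d,o,*a,.088);q=onplane(d,o,*b,.084);print(p.round(3),q.round(3),np.degrees(np.arctan2(*(q-p)[1::-1])))
m=(d["img"].max(2)<40).astype(np.uint8);m[200:]=0
n,l,s,c=cv2.connectedComponentsWithStats(m)
for i in range(1,n):
    if 300<s[i,4]<4000 and s[i,0]>200:
        cnt=np.argwhere(l==i)[:,::-1].astype(np.float32);print(s[i],c[i],onplane(d,o,*c[i],.105).round(3),cv2.minAreaRect(cnt))
print(move(o,[.40,.0,.27],0),move(o,[.40,.2,.27],0))
E
```

```text
[ 0.487 -0.268  0.088] [ 0.519 -0.29   0.084] -34.18206980546434
[ 0.453 -0.318  0.088] [ 0.485 -0.341  0.084] -35.43881260004019
[ 0.415 -0.368  0.088] [ 0.449 -0.392  0.084] -35.669420320967156
[374 135  50  36 510] [398.96862745 153.89411765] [ 0.43  -0.378  0.105] ((397.9647521972656, 152.7027130126953), (53.99711608886719, 14.36939811706543), 34.875328063964844)
(array([ -0.06, -28.05,  -1.97]), np.float64(0.1)) (array([-1.000e-02, -4.805e+01, -1.980e+00]), np.float64(0.1))
```

Request:
servo_tool:
  increments:
    - [[5, 0, -5, -0.4, 0], [5, 0, -10, -0.8, 0], [5, 0, -15, -1.2, 0], [5, 0, -20, -1.6, 0], [5, 0, -24, -2, 0]]

```text
t: 1.9
tool_pos: [0.4008, -0.0397, 0.2706]
tool_rot: [-3.142, 0.001, -0.001]
contact_force: [0.8, 0.4, 0.2]
opening: 0.05
grip_force: 0.0
```

Request:
servo_tool:
  increments:
    - [[5, 0, -5, 0, 0], [5, 0, -10, 0, 0], [5, 0, -15, 0, 0], [5, 0, -15, 0, 0], [5, 0, -15, 0, 0]]

```text
t: 2.4
tool_pos: [0.4012, 0.1095, 0.2703]
tool_rot: [3.141, 0.004, -0.0]
contact_force: [-0.2, -0.4, -0.7]
opening: 0.0499
grip_force: 0.0
```

```bash
python3 - <<'E'
from h import *
d,o=shot("wrist");print(o["tool_pos"],yaw(o),o["t"]);cv2.imwrite("pics/w2.png",d["img"][:,:,::-1])
E
```

```text
[0.40124865 0.10946843 0.2702746 ] 0.13839345627916963 2.4
```

View pics/w2.png

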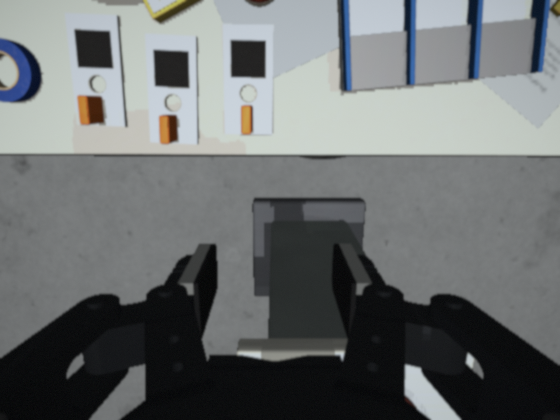

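The view shows three plates with pads at about (94,48), (171,68) and (248,58), holes at (98,84), (174,102) and (248,93), and the jig's bed at upper right. I'll measure the plates now, then view the jig's pins.

```bash
cat >> h.py <<'E'
def plates(d,o,box=None):
    """pads: dark squares on the bench at z=.006; rib: orange blob near; returns list (pad, yaw from pad edges)"""
    im=d["img"];m=(im.max(2)<70).astype(np.uint8)
    cs,_=cv2.findContours(m,cv2.RETR_EXTERNAL,cv2.CHAIN_APPROX_NONE);out=[]
    hsv=cv2.cvtColor(im,cv2.COLOR_RGB2HSV);org=((hsv[...,0]<20)&(hsv[...,1]>140)&(hsv[...,2]>90)).astype(np.uint8)
    n,l,s,c=cv2.connectedComponentsWithStats(org)
    for q in cs:
        P=np.array([onplane(d,o,*p[0],.0065)[:2]*1000 for p in q],np.float32)
        (cx,cy),(w,h),a=cv2.minAreaRect(P)
        if 31<min(w,h) and max(w,h)<41:
            pad=np.array([cx,cy]);a=(a+45)%90-45;y=a
            u=np.array([np.cos(np.radians(y)),np.sin(np.radians(y))])
            gr=[onplane(d,o,*c[i],.03)[:2]*1000 for i in range(1,n) if s[i,4]>60]
            gr=[g for g in gr if np.linalg.norm(g-pad)<80]
            # pick quarter turn by rib
            if gr:
                g=gr[0];r=np.degrees(np.arctan2(*(pad-g)[::-1]));y=a+90*round((r-a)/90);u=np.array([np.cos(np.radians(y)),np.sin(np.radians(y))])
            out.append((pad.round(1),(round(w,1),round(h,1)),round(y,1),"grip",(pad-60*u).round(1),"ribblob",[x.round(1) for x in gr]))
    return out
E
python3 - <<'E'
from h import *
d,o=shot("wrist")
for x in plates(d,o):print(x)
g=cv2.cvtColor(d["img"],cv2.COLOR_RGB2GRAY)
for p,q in (((350,85),(542,70)),((345,91),(408,86))): print(onplane(d,o,*p,.028).round(3),onplane(d,o,*q,.028).round(3))
print(move(o,[.46,-.04,.26],0))
E
```

```text
(array([501.6, 215.7]), (33.6, 33.7), -2.9, 'grip', array([441.6, 218.7]), 'ribblob', [array([441.4, 220.2])])
(array([511.2, 135.9]), (32.8, 32.8), 0.0, 'grip', array([451.2, 135.8]), 'ribblob', [array([450.5, 136.6])])
(array([520.6, 293.8]), (33.9, 33.4), -2.3, 'grip', array([460.6, 296.3]), 'ribblob', [array([460.6, 299.9])])
[0.485 0.032 0.028] [ 0.499 -0.157  0.028]
[0.479 0.036 0.028] [ 0.484 -0.026  0.028]
(array([ 5.86, 14.85,  1.03]), np.float64(-0.0))
```

Request:
servo_tool:
  increments:
    - [[2.6, 2, 5, 0, 0], [2.6, 4, 9.5, 0, 0], [2.6, 6, 14, 0, 0], [2.6, 6, 14, 0, 0], [2.6, 6, 14, 0, 0]]

```text
t: 3.0
tool_pos: [0.4611, -0.0338, 0.27]
tool_rot: [-3.141, 0.01, 0.002]
contact_force: [-0.4, 0.3, 0.1]
opening: 0.0258
grip_force: 0.0
```

```bash
python3 - <<'E'
from h import *
d,o=shot("wrist");print(o["tool_pos"],yaw(o),o["t"]);cv2.imwrite("pics/w3.png",d["img"][:,:,::-1])
E
```

```text
[ 0.4610682  -0.03380539  0.27001822] -0.37953190099069317 3.0
```

View pics/w3.png

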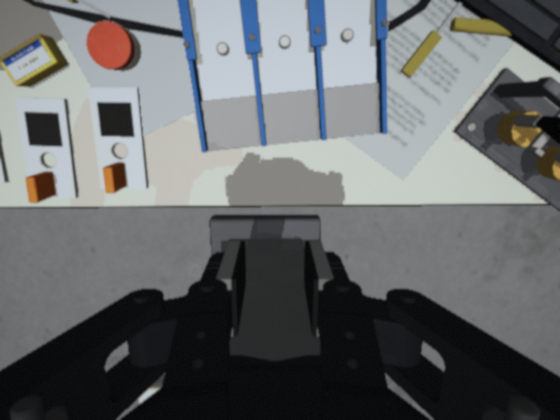

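The picture shows the pins at (222,48), (284,41) and (347,34), and the bed's front edge from (205,151) to (385,133).

```bash
python3 - <<'E'
from h import *
d,o=shot("wrist");g=cv2.cvtColor(d["img"],cv2.COLOR_RGB2GRAY)
P=[]
for (u,v) in((222,48),(284,41),(347,34)):
    w=g[v-12:v+13,u-12:u+13];c=cv2.HoughCircles(cv2.resize(w,None,fx=4,fy=4,interpolation=cv2.INTER_CUBIC),cv2.HOUGH_GRADIENT,1,100,param1=80,param2=10,minRadius=15,maxRadius=40)
    if c is not None:
        x,y,r=c[0,0]; uu,vv=u-12+(x+.5)/4-.5,v-12+(y+.5)/4-.5
    else: uu,vv,r=u,v,0
    P.append(onplane(d,o,uu,vv,.028));print(uu,vv,r/4,P[-1].round(4))
P=np.array(P);y=P[2]-P[0];a=np.degrees(np.arctan2(y[1],y[0]))+90;print("spacing",np.linalg.norm(P[1]-P[0]),np.linalg.norm(y)/2,"lane yaw",a)
for p,q in (((205,151),(385,133)),): 
    A,B=onplane(d,o,*p,.028),onplane(d,o,*q,.028);print(A.round(4),B.round(4),np.degrees(np.arctan2(*(B-A)[1::-1]))+90)
# blue rails: direction in bench coordinates
hsv=cv2.cvtColor(d["img"],cv2.COLOR_RGB2HSV);m=((abs(hsv[...,0].astype(int)-110)<12)&(hsv[...,1]>130)).astype(np.uint8)
for u0,u1 in((190,215),(250,272),(310,332),(375,395)):
    pts=[]
    for v in range(95,130):
        xs=np.flatnonzero(m[v,u0:u1])
        if len(xs)>1: pts.append(onplane(d,o,u0+xs.mean(),v,.039)[:2])
    pts=np.array(pts);k=np.polyfit(pts[:,0],pts[:,1],1);print("rail",len(pts),np.degrees(np.arctan(k[0])),"y at x=.50",np.polyval(k,.5).round(4))
for x in plates(d,o):print(x)
print(move(o,[.4512,.1358,.10],0))
E
```

```text
224.75 48.75 6.15 [0.5778 0.0137 0.028 ]
286.0 42.0 6.25 [ 0.5836 -0.0457  0.028 ]
349.5 34.5 4.7 [ 0.59   -0.1065  0.028 ]
spacing 0.05960718871399219 0.060409310865710886 lane yaw 5.796543384332622
[0.4789 0.0385 0.028 ] [ 0.4967 -0.1481  0.028 ] 5.460340856308136
rail 35 4.67481462975458 y at x=.50 0.0373
rail 35 5.5943093763572 y at x=.50 -0.0235
rail 35 5.197212349072427 y at x=.50 -0.0837
rail 35 6.106318115390566 y at x=.50 -0.1445
(array([501.2, 216.1]), (33.8, 33.5), -2.4, 'grip', array([441.2, 218.6]), 'ribblob', [array([440., 224.])])
(array([511.2, 136.2]), (34.0, 32.7), 179.8, 'grip', array([571.2, 135.9]), 'ribblob', [array([582.4, 122.6]), array([450.4, 140.1])])
(array([ -1.03, -16.82,  17.02]), np.float64(-0.2))
```

Request:
servo_tool:
  increments:
    - [[3.5, -0.3, -4.5, 1, 0], [3.5, -0.6, -9, 3, 0], [3.5, -1, -13.5, 6, 0], [3.5, -1, -16.9, 9, 0], [3.5, -1, -16.9, 12, 0]]

```text
t: 3.6
tool_pos: [0.4499, 0.1425, 0.1496]
tool_rot: [-3.14, -0.011, -0.001]
contact_force: [0.7, -1.0, -1.1]
opening: 0.035
grip_force: 0.0
```

```bash
python3 - <<'E'
from h import *
d,o=shot("wrist");print(o["tool_pos"],yaw(o),o["t"]);cv2.imwrite("pics/w4.png",d["img"][:,:,::-1])
for x in plates(d,o):print(x)
print(move(o,[.4512,.1358,.028],0))
E
```

```text
[0.44991214 0.14250223 0.14955059] 0.3875720427102373 3.6
(array([501.7, 214.6]), (33.0, 33.9), -1.9, 'grip', array([441.7, 216.6]), 'ribblob', [array([441.2, 218.8])])
(array([511.7, 135.5]), (33.8, 33.5), 179.2, 'grip', array([571.7, 134.7]), 'ribblob', [array([571.1, 124.1]), array([450.8, 136.3])])
(array([520.5, 292. ]), (31.7, 33.9), -1.5, 'grip', array([460.6, 293.6]), 'ribblob', [array([460.3, 298. ])])
(array([ 0.11,  0.69, 12.15]), np.float64(0.4))
```

View pics/w4.png

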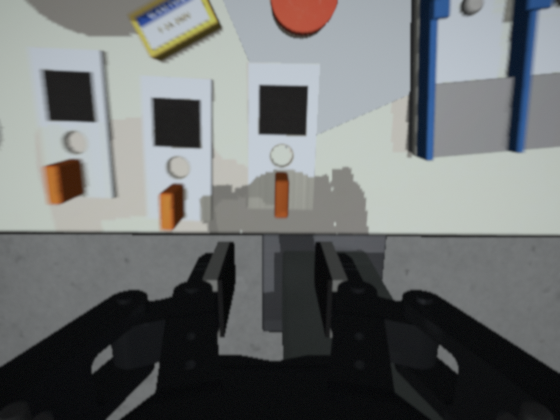

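Plate 3's rib is at (282,195) and sits midway between the fingers, so I'll descend and grip it.

Request:
servo_tool:
  increments:
    - [[3.5, 0.15, 0.7, 4, 1], [3.5, 0.15, 0.7, 8, 1], [3.5, 0.15, 0.7, 11, 1], [3.5, 0.15, 0.7, 12.1, 1], [3.5, 0.15, 0.7, 12.1, 1]]

```text
t: 4.15
tool_pos: [0.4516, 0.1311, 0.0285]
tool_rot: [3.141, -0.027, -0.004]
contact_force: [-0.2, -1.1, 0.4]
opening: 0.0352
grip_force: 0.0
```

Request:
servo_tool:
  increments:
    - [[0.5, 0, 0, 0, 0], [0.5, 0, 0, 0, 0], [0.5, 0, 0, 0, 0], [0.5, 0, 0, 0, 0], [0.5, 0, 0, 0, 0]]
  newtons: 40

```text
t: 4.65
tool_pos: [0.4547, 0.1315, 0.0317]
tool_rot: [-3.141, 0.028, -0.007]
contact_force: [-1.8, 0.0, 7.0]
opening: 0.0094
grip_force: 45.1
```

Request:
servo_tool:
  increments:
    - [[0.5, 0, 0, -2, 0], [0.5, 0, 0, -4, 0], [0.5, 0, 0, -6, 0], [0.5, 0, 0, -8, 0], [0.5, 0, 0, -8, 0]]

```text
t: 5.15
tool_pos: [0.455, 0.1314, 0.1127]
tool_rot: [-3.141, 0.028, -0.011]
contact_force: [1.1, -0.1, -1.6]
opening: 0.0091
grip_force: 44.0
```

```bash
cat >> h.py <<'E'
from math import *
PIN={"L":(.578,.0145),"M":(.5838,-.046),"R":(.590,-.1063)};LY=5.6
def lane(k,x,y=0,z=0,ly=LY):
    c,s=cos(radians(ly)),sin(radians(ly));return [PIN[k][0]+x*c-y*s,PIN[k][1]+x*s+y*c,z]
E
python3 - <<'E'
from h import *
d,o=shot("wrist");print(o["tool_pos"],yaw(o),o["t"],o["opening"],o["grip_force"])
for x in plates(d,o):print(x)
# held pad: cast on plane of held plate top
z=o["tool_pos"][2]-.028+.006
print(move(o,lane("R",-.108,0,.11),LY+0.0),lane("R",-.108))
E
```

```text
[0.45497612 0.13141766 0.11274407] -1.0178641065959169 5.15 0.009063796237809018 44.01961326599121
(array([501.5, 215.8]), (34.7, 34.3), -2.4, 'grip', array([441.6, 218.3]), 'ribblob', [array([439.2, 221.8])])
(array([ 3.19, 24.77,  0.27]), np.float64(-6.6)) [0.4825154408019622, -0.11683895317398815, 0]
```

Request:
servo_tool:
  increments:
    - [[0.5, 0, 0, 0, 0], [0.5, 0, 0, 0, 0]]

```text
t: 5.4
tool_pos: [0.4516, 0.131, 0.1077]
tool_rot: [3.141, -0.028, -0.005]
contact_force: [0.7, -0.2, -1.5]
opening: 0.0087
grip_force: 44.0
```

```bash
python3 - <<'E'
from h import *
d,o=shot("wrist");print(o["tool_pos"],o["tool_rot"],o["contact_force"],o["wrist_torque"],o["t"]);cv2.imwrite("pics/w5.png",d["img"][:,:,::-1])
E
```

```text
[0.45160982 0.13100068 0.10767362] [ 3.14106027 -0.02794645 -0.00457922] [ 0.70424197 -0.15956172 -1.52667705] [-0.02669728  0.018816   -0.01508863] 5.4
```

View pics/w5.png

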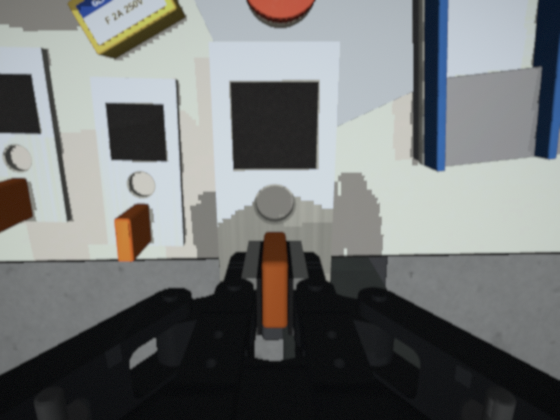

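The picture shows the plate held squarely: pad at (275,125), hole at (275,202), rib between the fingers. I'll measure its height and offset in the hand.

```bash
cat >> h.py <<'E'
def held(d,o):
    """pad of held plate in tool axes (mm): plane below TCP found from pad size (33.7 as masked)"""
    T={"mount":d["mount"],**{k:d[k] for k in("fx","fy","cx","cy")}};ob={"tool_rot":np.zeros(3),"tool_pos":np.zeros(3)}
    m=(d["img"].max(2)<70).astype(np.uint8);m[235:]=0
    cs,_=cv2.findContours(m,cv2.RETR_EXTERNAL,cv2.CHAIN_APPROX_NONE)
    best=None
    for q in cs:
        if abs(q[:,0,0].mean()-275)>40 or len(q)<150: continue
        for z in np.arange(.010,.040,.0005):
            P=np.array([onplane(T,ob,*p[0],z)[:2]*1000 for p in q],np.float32)
            (x,y),(w,h),a=cv2.minAreaRect(P);e=abs((w+h)/2-34.3)
            if best is None or e<best[0]:best=(e,z,x,y,w,h,(a+45)%90-45)
    return best
E
python3 - <<'E'
from h import *
d,o=shot("wrist");print(np.round(held(d,o),4),o["tool_pos"],yaw(o))
for x in plates(d,o):print(x[:3])
y=yaw(o);print(move(o,lane("R",-.108,0,.11),LY))
E
```

```text
[ 5.76000e-02  2.35000e-02  5.78525e+01  1.41310e+00  3.47163e+01
  3.39990e+01 -2.45000e-02] [0.4516851  0.1310473  0.10773116] -1.0171526203123231
(array([501.8, 215.9]), (34.8, 34.4), -3.1)
(array([ 3.52, 24.73, -0.23]), np.float64(-6.6))
```

Request:
servo_tool:
  increments:
    - [[0.5, 0.6, 4.5, 0, 0], [0.5, 1.2, 9, 0, 0], [0.5, 1.9, 13.5, 0, 0], [0.5, 2.6, 18, 0, 0], [0.5, 3.2, 21.5, 0, 0]]

```text
t: 6.0
tool_pos: [0.4806, -0.0866, 0.1087]
tool_rot: [3.141, -0.03, -0.001]
contact_force: [1.3, 0.9, -1.1]
opening: 0.0086
grip_force: 44.0
```

Request:
servo_tool:
  increments:
    - [[0.5, 0.3, 3.2, 0, -3], [0.5, 0.3, 3.2, 0, -6.6], [0.5, 0.3, 3.2, 0, -6.6], [0.5, 0.3, 3.2, 0, -6.6], [0.5, 0.3, 3.2, 0, -6.6]]

```text
t: 6.5
tool_pos: [0.4831, -0.1157, 0.1089]
tool_rot: [-3.137, -0.153, 0.001]
contact_force: [-0.1, 0.3, -1.4]
opening: 0.0093
grip_force: 43.9
```

```bash
python3 - <<'E'
from h import *
d,o=shot("wrist");print(np.round(held(d,o),4),o["tool_pos"],yaw(o));cv2.imwrite("pics/w6.png",d["img"][:,:,::-1])
print(move(o,lane("R",-.106,0,.059),LY))
E
```

```text
[ 5.71000e-02  2.35000e-02  5.76727e+01  1.35540e+00  3.47157e+01
  3.39985e+01 -2.39000e-02] [ 0.4830989  -0.1157132   0.10887249] 5.593544063752662
(array([0.13, 0.11, 4.99]), np.float64(-0.0))
```

View pics/w6.png

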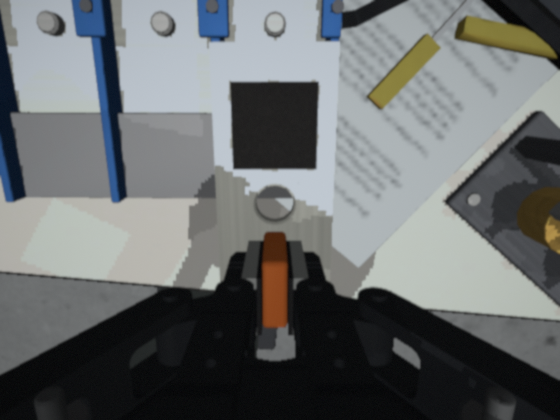

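The picture shows the R pin at (275,22), in line with the pad (275,125) and the hole. I'll check the lateral offset and yaw in tool axes.

```bash
cat >> h.py <<'E'
def intool(d,o,u,v,z):
    p=onplane(d,o,u,v,z);return R.from_rotvec(o["tool_rot"]).as_matrix().T@(p-o["tool_pos"])*1000
E
python3 - <<'E'
from h import *
d,o=shot("wrist")
P=[intool(d,o,*p,.028) for p in((49,23),(162,23),(275,23))];print(np.round(P,1),o["tool_pos"])
print("lane yaw rel",np.degrees(np.arctan2((P[2]-P[0])[0],(P[2]-P[0])[1])))
for e in((14,200,112,200),):pass
hsv=cv2.cvtColor(d["img"],cv2.COLOR_RGB2HSV);m=((abs(hsv[...,0].astype(int)-110)<12)&(hsv[...,1]>130))
for u0,u1 in((0,20),(80,125)):
    pts=[]
    for v in range(60,190):
        xs=np.flatnonzero(m[v,u0:u1])
        if len(xs)>2 and xs.min()>0: pts.append(intool(d,o,u0+xs.max(),v,.039)[:2])
    pts=np.array(pts)
    if len(pts)>20:k=np.polyfit(pts[:,0],pts[:,1],1);print(len(pts),"rail right edge y",np.polyval(k,60).round(1),"slope deg",np.degrees(np.arctan(k[0])))
E
```

```text
[[ 107.8 -118.5   81. ]
 [ 107.8  -58.4   81. ]
 [ 107.8    1.8   80.9]] [ 0.4831668  -0.11569091  0.10898407]
lane yaw rel 0.0211185794857299
130 rail right edge y -82.7 slope deg 3.4547384900488662
```

Request:
servo_tool:
  increments:
    - [[0.5, 0, 0, 2, 0], [0.5, 0, 0, 4, 0], [0.5, 0, 0, 4.9, 0], [0.5, 0, 0, 4.9, 0], [0.5, 0, 0, 4.9, 0]]

```text
t: 7.1
tool_pos: [0.4837, -0.1162, 0.0606]
tool_rot: [3.138, 0.154, 0.001]
contact_force: [-0.3, 0.3, -2.1]
opening: 0.0092
grip_force: 44.6
```

Request:
servo_tool:
  increments:
    - [[0.5, 0, 0, 0.15, 0], [0.5, 0, 0, 0.3, 0], [0.5, 0, 0, 0.3, 0]]

```text
t: 7.4
tool_pos: [0.4839, -0.1165, 0.0592]
tool_rot: [-3.138, -0.153, 0.0]
contact_force: [-5.5, 1.7, 9.5]
opening: 0.0093
grip_force: 46.2
```

Request:
servo_tool:
  increments:
    - [[0.5, 0.8, 0, -0.1, 0], [0.5, 1.6, 0, -0.1, 0], [0.5, 2.4, 0, -0.1, 0], [0.5, 3.2, 0, -0.1, 0], [0.5, 4, 0, -0.1, 0]]

```text
t: 7.9
tool_pos: [0.5237, -0.1128, 0.0594]
tool_rot: [3.137, 0.154, -0.002]
contact_force: [-4.9, -0.4, 8.5]
opening: 0.0093
grip_force: 46.0
```

Request:
servo_tool:
  increments:
    - [[0.5, 0.8, 0, 0, 0], [0.5, 1.6, 0, 0, 0], [0.5, 2.4, 0, 0, 0], [0.5, 3.2, 0, 0, 0], [0.5, 3.6, 0, 0, 0]]

```text
t: 8.4
tool_pos: [0.56, -0.1093, 0.0594]
tool_rot: [3.137, 0.154, -0.0]
contact_force: [-3.8, 0.2, 7.5]
opening: 0.0094
grip_force: 45.9
```

```bash
python3 - <<'E'
from h import *
d,o=shot("wrist");print(np.round(held(d,o),4),o["tool_pos"],yaw(o),o["contact_force"]);cv2.imwrite("pics/w7.png",d["img"][:,:,::-1])
print(move(o,lane("R",-.024,0,.059),LY))
E
```

```text
[ 4.79000e-02  2.30000e-02  5.77061e+01  1.53410e+00  3.46214e+01
  3.38827e+01 -2.40000e-02] [ 0.55997734 -0.10925368  0.05943011] 5.608714386309283 [-3.77081279  0.15067383  7.46949145]
(array([ 0.62, -0.  ,  0.04]), np.float64(0.0))
```

View pics/w7.png

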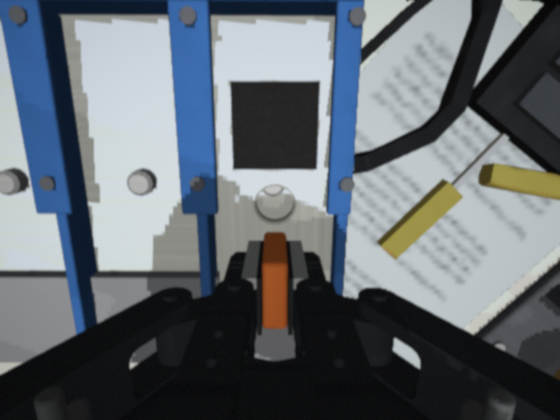

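The picture shows the plate under the lips, with the pin at the far edge of the hole (274,190). The hole centre is at (275,203), so about 7 mm remain.

Request:
servo_tool:
  increments:
    - [[0.5, 0.2, 0, 0, 0], [0.5, 0.4, 0, 0, 0], [0.5, 0.5, 0, 0, 0], [0.5, 0.6, 0, 0.1, 0], [0.5, 0.7, 0, 0.1, 0]]

```text
t: 8.95
tool_pos: [0.5657, -0.1081, 0.0565]
tool_rot: [-3.137, -0.153, 0.001]
contact_force: [-0.3, -0.1, -2.0]
opening: 0.0094
grip_force: 44.6
```

Request:
servo_tool:
  increments:
    - [[0.5, 0, 0, 0.2, 0], [0.5, 0, 0, 0.4, 0], [0.5, 0, 0, 0.4, 0]]

```text
t: 9.25
tool_pos: [0.5655, -0.1082, 0.0526]
tool_rot: [-3.137, -0.153, 0.002]
contact_force: [0.2, -0.2, -2.6]
opening: 0.0091
grip_force: 44.6
```

It's dropping over the pin. I'll lower it the rest of the way, release, and back off.

Request:
servo_tool:
  increments:
    - [[0.5, 0, 0, 0.15, 0], [0.5, 0, 0, 0.25, 0], [0.5, 0, 0, 0.25, 0]]

```text
t: 9.55
tool_pos: [0.5661, -0.1084, 0.0515]
tool_rot: [-3.138, -0.153, 0.0]
contact_force: [-2.2, 0.9, 4.1]
opening: 0.0094
grip_force: 45.3
```

Request:
servo_tool:
  increments:
    - [[3, 0, 0, -0.1, 0], [3, 0, 0, -0.1, 0], [3, 0, 0, -0.1, 0], [3, 0, 0, -3, 0], [3, 0, 0, -6, 0]]

```text
t: 10.05
tool_pos: [0.5648, -0.108, 0.1099]
tool_rot: [-3.137, -0.153, 0.005]
contact_force: [0.5, 0.6, -0.6]
opening: 0.0302
grip_force: 0.0
```

Request:
servo_tool:
  increments:
    - [[3, -3, 0, -2, 0], [3, -5, -3, -3, 0], [3, -6, -7, -4, 3], [3, -6, -11, -4, 5.6], [3, -6, -11, -4, 5.6]]

```text
t: 10.55
tool_pos: [0.4949, -0.0015, 0.1512]
tool_rot: [-3.14, -0.006, -0.002]
contact_force: [-0.6, -1.3, -0.3]
opening: 0.0296
grip_force: 0.0
```

```bash
python3 - <<'E'
from h import *
d,o=shot("wrist");print(o["tool_pos"],yaw(o),o["t"]);cv2.imwrite("pics/w8.png",d["img"][:,:,::-1])
for x in plates(d,o):print(x)
E
```

```text
[ 0.49488224 -0.00147286  0.15115286] 0.20609254280773473 10.55
```

View pics/w8.png

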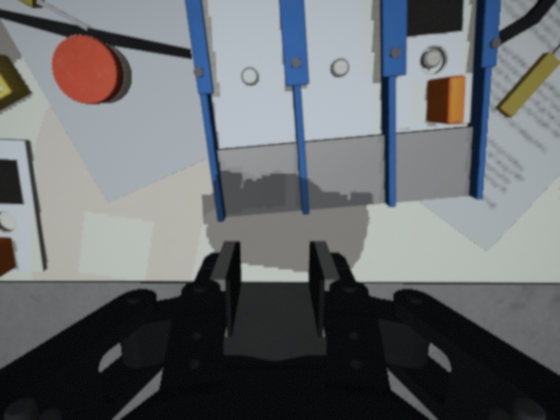

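The R plate is seated, with the pin inside its hole at (432,58). Next is plate 2.

Request:
servo_tool:
  increments:
    - [[3.5, -1, -4.5, 0, 1], [3.5, -2, -9, 0, 2], [3.5, -3, -13.5, 0, 2.5], [3.5, -4, -18, 0, 2.5], [3.5, -5.4, -21.9, 0, 2.5]]

```text
t: 11.1
tool_pos: [0.4419, 0.2154, 0.1509]
tool_rot: [3.141, -0.07, 0.001]
contact_force: [0.8, 0.6, -0.2]
opening: 0.0351
grip_force: 0.0
```

Request:
servo_tool:
  increments:
    - [[3.5, 0, 0, 0, 0], [3.5, 0, 0, 0, 0], [3.5, 0, 0, 0, 0]]

```text
t: 11.4
tool_pos: [0.4422, 0.2132, 0.1506]
tool_rot: [3.14, -0.071, -0.0]
contact_force: [0.6, 0.9, -0.1]
opening: 0.035
grip_force: 0.0
```

```bash
python3 - <<'E'
from h import *
d,o=shot("wrist");print(o["tool_pos"],yaw(o),o["t"])
for x in plates(d,o):
    print(x); print(move(o,[x[4][0]/1000+.001,x[4][1]/1000,.03],x[2]))
E
```

```text
[0.44223028 0.21319952 0.15063399] -2.593722467679327 11.4
(array([501.7, 216. ]), (34.5, 33.2), -2.6, 'grip', array([441.7, 218.7]), 'ribblob', [array([440.1, 218.9])])
(array([ 0.02, -0.56, 12.06]), np.float64(0.0))
(array([520.6, 294.2]), (34.7, 34.4), -2.1, 'grip', array([460.6, 296.4]), 'ribblob', [array([459.7, 299. ])])
(array([ 1.56, -8.41, 12.06]), np.float64(-0.5))
```

Request:
servo_tool:
  increments:
    - [[3.5, 0, -0.6, 4, 0], [3.5, 0, -0.6, 8, 0], [3.5, 0, -0.6, 11, 0], [3.5, 0, -0.6, 12.1, 0], [3.5, 0, -0.6, 12.1, 0]]

```text
t: 11.95
tool_pos: [0.441, 0.219, 0.0282]
tool_rot: [3.139, -0.072, -0.006]
contact_force: [0.1, 0.8, -0.2]
opening: 0.0354
grip_force: 0.0
```

Request:
servo_tool:
  increments:
    - [[0.5, 0, 0, 0, 0], [0.5, 0, 0, 0, 0], [0.5, 0, 0, 0, 0], [0.5, 0, 0, 0, 0], [0.5, 0, 0, 0, 0]]
  newtons: 40

```text
t: 12.45
tool_pos: [0.4438, 0.2208, 0.0321]
tool_rot: [-3.14, 0.069, -0.007]
contact_force: [0.0, -1.7, 6.9]
opening: 0.0091
grip_force: 40.7
```

Request:
servo_tool:
  increments:
    - [[0.5, 0, 0, -2, 0], [0.5, 0, 0, -4, 0], [0.5, 0, 0, -6, 0], [0.5, 0, 0, -8, 0], [0.5, 0, 0, -8, 0]]

```text
t: 12.95
tool_pos: [0.4439, 0.2212, 0.1132]
tool_rot: [-3.139, 0.068, -0.01]
contact_force: [0.1, -0.3, -0.4]
opening: 0.0093
grip_force: 39.6
```

Request:
servo_tool:
  increments:
    - [[0.5, 0, 0, 0, 0], [0.5, 0, 0, 0, 0], [0.5, 0, 0, 0, 0]]

```text
t: 13.25
tool_pos: [0.4409, 0.22, 0.1082]
tool_rot: [3.14, -0.069, -0.004]
contact_force: [-0.7, 0.3, -0.8]
opening: 0.0094
grip_force: 39.6
```

```bash
python3 - <<'E'
from h import *
d,o=shot("wrist");print(np.round(held(d,o),4),o["tool_pos"],yaw(o))
for x in plates(d,o):print(x[:3])
print(move(o,lane("M",-.106,0,.109),LY))
E
```

```text
[ 5.80000e-03  2.40000e-02  5.82668e+01  1.61000e+00  3.45486e+01
  3.40631e+01 -2.45000e-02] [0.44087964 0.2200184  0.10824461] -2.5179896470903294
(array([520.7, 294.2]), (34.7, 34.4), -1.8)
(array([ 4.95, 27.45, -0.06]), np.float64(-8.1))
```

Request:
servo_tool:
  increments:
    - [[0.5, 0.9, 4.7, 0, 0], [0.5, 1.8, 9.4, 0, 0], [0.5, 2.6, 14.1, 0, 0], [0.5, 3.5, 18.8, 0, 0], [0.5, 4.4, 23.5, 0, 0]]

```text
t: 13.8
tool_pos: [0.4751, -0.0181, 0.1092]
tool_rot: [-3.141, 0.069, 0.001]
contact_force: [1.0, -0.4, -0.9]
opening: 0.0095
grip_force: 39.7
```

Request:
servo_tool:
  increments:
    - [[0.5, 0.55, 3.9, 0, -4], [0.5, 0.55, 3.9, 0, -8.1], [0.5, 0.55, 3.9, 0, -8.1], [0.5, 0.55, 3.9, 0, -8.1], [0.5, 0.55, 3.9, 0, -8.1]]

```text
t: 14.3
tool_pos: [0.479, -0.0548, 0.1094]
tool_rot: [-3.137, -0.154, 0.001]
contact_force: [0.1, 0.4, -1.4]
opening: 0.0095
grip_force: 39.9
```

```bash
cat >> h.py <<'E'
def pins(d,o,k,zt=.028):
    """refine visible pin near its predicted pixel, as bright-disc Hough; returns tool-axes mm"""
    g=cv2.cvtColor(d["img"],cv2.COLOR_RGB2GRAY);u,v=proj(d,o,[*PIN[k],zt]);u,v=int(round(u)),int(round(v));r=20
    if not(r<u<560-r and r<=v<420-r):return k,"out",u,v
    w=cv2.resize(g[v-r:v+r+1,u-r:u+r+1],None,fx=4,fy=4,interpolation=cv2.INTER_CUBIC)
    c=cv2.HoughCircles(w,cv2.HOUGH_GRADIENT,1,200,param1=80,param2=12,minRadius=24,maxRadius=60)
    if c is None:return k,"none",u,v
    x,y,rr=c[0,0];uu,vv=u-r+(x+.5)/4-.5,v-r+(y+.5)/4-.5
    return k,np.round([uu,vv,rr/4],1),intool(d,o,uu,vv,zt).round(1),"predicted",intool(d,o,u,v,zt).round(1)
E
python3 - <<'E'
from h import *
d,o=shot("wrist");print(np.round(held(d,o),4),o["tool_pos"],yaw(o))
for k in"LMR":print(pins(d,o,k))
print(move(o,lane("M",-.106,0,.0595),LY))
cv2.imwrite("pics/w9.png",d["img"][:,:,::-1])
E
```

```text
[ 2.05000e-02  2.35000e-02  5.80778e+01  1.57650e+00  3.46117e+01
  3.39474e+01 -2.39000e-02] [ 0.47898974 -0.05478112  0.10935969] 5.601977251306027
('L', array([161.2,  28.5,  13.7], dtype=float32), array([105.2, -59.1,  81.3]), 'predicted', array([105.4, -59.2,  81.3]))
('M', array([274.5,  29. ,  10.8], dtype=float32), array([105. ,   1.6,  81.3]), 'predicted', array([105.5,   1.3,  81.3]))
('R', array([387.5,  28.5,  13.4], dtype=float32), array([105.2,  62.1,  81.3]), 'predicted', array([105.5,  62.3,  81.3]))
(array([-0.08,  0.15,  4.99]), np.float64(0.0))
```

Request:
servo_tool:
  increments:
    - [[0.5, -0.3, 0, 2, 0], [0.5, -0.3, 0, 4, 0], [0.5, -0.3, 0, 4.9, 0], [0.5, -0.3, 0, 5.1, 0], [0.5, -0.3, 0, 5.1, 0]]

```text
t: 14.85
tool_pos: [0.4767, -0.0554, 0.0594]
tool_rot: [-3.138, -0.154, -0.0]
contact_force: [-1.4, 0.5, 2.1]
opening: 0.0092
grip_force: 41.1
```

Request:
servo_tool:
  increments:
    - [[0.5, 0.8, 0, 0, 0], [0.5, 1.6, 0, 0, 0], [0.5, 2.4, 0, 0, 0], [0.5, 3.2, 0, 0, 0], [0.5, 4, 0, 0, 0]]

```text
t: 15.35
tool_pos: [0.5168, -0.052, 0.0597]
tool_rot: [3.137, 0.154, -0.002]
contact_force: [-4.7, 0.5, 7.4]
opening: 0.0092
grip_force: 41.8
```

Request:
servo_tool:
  increments:
    - [[0.5, 0.8, 0, 0, 0], [0.5, 1.6, 0, 0, 0], [0.5, 2.4, 0, 0, 0], [0.5, 3.2, 0, 0, 0], [0.5, 3.7, 0, 0, 0]]

```text
t: 15.85
tool_pos: [0.5539, -0.0483, 0.0597]
tool_rot: [3.137, 0.154, -0.001]
contact_force: [-4.5, -0.1, 7.3]
opening: 0.0094
grip_force: 41.7
```

Request:
servo_tool:
  increments:
    - [[0.5, 0.2, 0, 0, 0], [0.5, 0.4, 0, 0, 0], [0.5, 0.5, 0, 0, 0], [0.5, 0.6, 0, 0.1, 0], [0.5, 0.7, 0, 0.1, 0]]

```text
t: 16.35
tool_pos: [0.5598, -0.0475, 0.0572]
tool_rot: [-3.138, -0.153, 0.001]
contact_force: [-0.1, -0.2, -0.7]
opening: 0.0098
grip_force: 40.6
```

Request:
servo_tool:
  increments:
    - [[0.5, 0, 0, 0.2, 0], [0.5, 0, 0, 0.4, 0], [0.5, 0, 0, 0.4, 0]]

```text
t: 16.65
tool_pos: [0.5595, -0.0476, 0.0532]
tool_rot: [-3.138, -0.153, 0.001]
contact_force: [-0.2, 0.7, -1.6]
opening: 0.0092
grip_force: 40.6
```

Request:
servo_tool:
  increments:
    - [[0.5, 0, 0, 0.15, 0], [0.5, 0, 0, 0.3, 0], [0.5, 0, 0, 0.3, 0]]

```text
t: 16.95
tool_pos: [0.5601, -0.0477, 0.0517]
tool_rot: [-3.138, -0.153, 0.0]
contact_force: [-2.7, 0.1, 4.7]
opening: 0.0093
grip_force: 41.4
```

Request:
servo_tool:
  increments:
    - [[3, 0, 0, -0.1, 0], [3, 0, 0, -0.1, 0], [3, 0, 0, -0.1, 0], [3, 0, 0, -3, 0], [3, 0, 0, -6, 0]]

```text
t: 17.45
tool_pos: [0.5587, -0.0474, 0.1098]
tool_rot: [-3.137, -0.153, 0.005]
contact_force: [0.5, -0.3, -0.3]
opening: 0.0301
grip_force: 0.0
```

Request:
servo_tool:
  increments:
    - [[3, -3, 0, -2, 0], [3, -5, -3, -3, 0], [3, -6.4, -7, -4, 0], [3, -6.4, -11.5, -4, 0], [3, -6.4, -16, -4, 0]]

```text
t: 17.95
tool_pos: [0.4803, 0.1065, 0.1515]
tool_rot: [-3.138, -0.151, -0.003]
contact_force: [0.6, -0.0, -0.0]
opening: 0.0299
grip_force: 0.0
```

Request:
servo_tool:
  increments:
    - [[3.5, 0, -4.5, 0, 3], [3.5, 0, -9, 0, 6], [3.5, 0, -13.5, 0, 7.6], [3.5, 0, -18, 0, 7.6], [3.5, 0, -19.3, 0, 7.6]]

```text
t: 18.45
tool_pos: [0.461, 0.3008, 0.1509]
tool_rot: [-3.14, 0.049, -0.0]
contact_force: [0.2, -1.1, -0.3]
opening: 0.0349
grip_force: 0.0
```

Request:
servo_tool:
  increments:
    - [[3.5, 0, 0, 0, 0], [3.5, 0, 0, 0, 0], [3.5, 0, 0, 0, 0]]

```text
t: 18.75
tool_pos: [0.4621, 0.296, 0.1506]
tool_rot: [3.14, -0.058, -0.0]
contact_force: [0.6, -0.0, 0.2]
opening: 0.0352
grip_force: 0.0
```

```bash
python3 - <<'E'
from h import *
d,o=shot("wrist");print(o["tool_pos"],yaw(o),o["t"])
for x in plates(d,o):
    print(x); print(move(o,[x[4][0]/1000+.001,x[4][1]/1000+.001,.03],x[2]))
t=ctrl.get_image("top")
for x in plates(t,None):print("top",x[:5])
E
```

```text
[0.46211621 0.29598527 0.15061418] -2.1153389365170536 18.75
(array([520.6, 294.2]), (34.5, 33.3), -2.1, 'grip', array([460.6, 296.4]), 'ribblob', [array([458.8, 296.6])])
(array([-0.05, -0.15, 12.06]), np.float64(-0.0))
```

Request:
servo_tool:
  increments:
    - [[3.5, 0, -0.2, 4, 0], [3.5, 0, -0.2, 8, 0], [3.5, 0, -0.2, 11, 0], [3.5, 0, -0.2, 12.1, 0], [3.5, 0, -0.2, 12.1, 0]]

```text
t: 19.35
tool_pos: [0.4609, 0.2982, 0.0282]
tool_rot: [3.139, -0.057, -0.005]
contact_force: [-0.2, -0.1, 0.2]
opening: 0.0351
grip_force: 0.0
```

Request:
servo_tool:
  increments:
    - [[0.5, 0, 0, 0, 0], [0.5, 0, 0, 0, 0], [0.5, 0, 0, 0, 0], [0.5, 0, 0, 0, 0], [0.5, 0, 0, 0, 0]]
  newtons: 40

```text
t: 19.85
tool_pos: [0.4637, 0.3001, 0.0322]
tool_rot: [-3.14, 0.055, -0.006]
contact_force: [-0.5, -1.2, 6.4]
opening: 0.0093
grip_force: 41.8
```

Request:
servo_tool:
  increments:
    - [[0.5, 0, 0, -2, 0], [0.5, 0, 0, -4, 0], [0.5, 0, 0, -6, 0], [0.5, 0, 0, -8, 0], [0.5, 0, 0, -8, 0]]

```text
t: 20.35
tool_pos: [0.4638, 0.3005, 0.1133]
tool_rot: [-3.138, 0.055, -0.009]
contact_force: [0.3, 0.6, -1.2]
opening: 0.0093
grip_force: 40.7
```

Request:
servo_tool:
  increments:
    - [[0.5, 0, 0, 0, 0], [0.5, 0, 0, 0, 0], [0.5, 0, 0, 0, 0]]

```text
t: 20.65
tool_pos: [0.4609, 0.2989, 0.1081]
tool_rot: [3.14, -0.055, -0.004]
contact_force: [-0.6, 0.3, -2.1]
opening: 0.0092
grip_force: 40.7
```

```bash
python3 - <<'E'
from h import *
d,o=shot("wrist");print(np.round(held(d,o),4),o["tool_pos"],yaw(o))
print(move(o,lane("L",-.108,0,.109),LY))
E
```

```text
[ 1.60000e-02  2.35000e-02  5.74754e+01  1.93460e+00  3.45821e+01
  3.40500e+01 -2.10000e-02] [0.4609317  0.29894187 0.1080941 ] -2.0184597375384743
(array([ 2.  , 29.45, -0.06]), np.float64(-7.6))
```

Request:
servo_tool:
  increments:
    - [[0.5, 0.4, 4.7, 0, 0], [0.5, 0.7, 9.4, 0, 0], [0.5, 1, 14.1, 0, 0], [0.5, 1.3, 18.8, 0, 0], [0.5, 1.6, 23.5, 0, 0]]

```text
t: 21.2
tool_pos: [0.469, 0.0623, 0.1092]
tool_rot: [3.141, -0.054, -0.001]
contact_force: [1.0, -0.5, -1.1]
opening: 0.009
grip_force: 40.6
```

Request:
servo_tool:
  increments:
    - [[0.5, 0.4, 4, 0, -4], [0.5, 0.4, 6, 0, -7.6], [0.5, 0.4, 6, 0, -7.6], [0.5, 0.4, 6, 0, -7.6], [0.5, 0.4, 6, 0, -7.6]]

```text
t: 21.7
tool_pos: [0.4713, 0.0048, 0.1094]
tool_rot: [-3.137, -0.154, 0.001]
contact_force: [0.1, -0.2, -0.6]
opening: 0.0091
grip_force: 40.6
```

```bash
python3 - <<'E'
from h import *
d,o=shot("wrist");print(np.round(held(d,o),4),o["tool_pos"],yaw(o))
for k in"LMR":print(pins(d,o,k))
print(move(o,lane("L",-.108,0,.0595),LY))
cv2.imwrite("pics/w10.png",d["img"][:,:,::-1])
E
```

```text
[ 3.72000e-02  2.30000e-02  5.73017e+01  1.78970e+00  3.47402e+01
  3.39342e+01 -2.30000e-02] [0.47130728 0.00478988 0.10940096] 5.607478787454098
('L', array([273. ,  25. ,  10.9], dtype=float32), array([106.9,   0.8,  81.3]), 'predicted', array([107.4,   0.8,  81.3]))
('M', array([387. ,  27.2,  14.8], dtype=float32), array([105.8,  61.8,  81.3]), 'predicted', array([106.9,  61.7,  81.3]))
('R', array([498.5,  27.2,  14.6], dtype=float32), array([105.9, 121.4,  81.3]), 'predicted', array([107.5, 121.9,  81.3]))
(array([-0.08,  0.08,  4.99]), np.float64(0.0))
```

Request:
servo_tool:
  increments:
    - [[0.5, -0.1, -0.1, 2, 0], [0.5, -0.1, -0.1, 4, 0], [0.5, -0.1, -0.1, 4.9, 0], [0.5, -0.1, -0.1, 5.1, 0], [0.5, -0.1, -0.1, 5.1, 0]]

```text
t: 22.25
tool_pos: [0.4708, 0.0056, 0.0595]
tool_rot: [-3.138, -0.155, 0.0]
contact_force: [-2.1, 1.0, 2.7]
opening: 0.0095
grip_force: 42.0
```

Request:
servo_tool:
  increments:
    - [[0.5, 0.8, 0, 0, 0], [0.5, 1.6, 0, 0, 0], [0.5, 2.4, 0, 0, 0], [0.5, 3.2, 0, 0, 0], [0.5, 4, 0, 0, 0]]

```text
t: 22.75
tool_pos: [0.5108, 0.0089, 0.0598]
tool_rot: [3.138, 0.154, -0.002]
contact_force: [-5.4, -1.3, 8.3]
opening: 0.0092
grip_force: 42.9
```

Request:
servo_tool:
  increments:
    - [[0.5, 0.8, 0, 0, 0], [0.5, 1.6, 0, 0, 0], [0.5, 2.4, 0, 0, 0], [0.5, 3.2, 0, 0, 0], [0.5, 3.7, 0, 0, 0]]

```text
t: 23.25
tool_pos: [0.5479, 0.0125, 0.0598]
tool_rot: [3.138, 0.154, -0.001]
contact_force: [-4.7, -0.3, 8.7]
opening: 0.0094
grip_force: 42.7
```

Request:
servo_tool:
  increments:
    - [[0.5, 0.2, 0, 0, 0], [0.5, 0.4, 0, 0, 0], [0.5, 0.5, 0, 0, 0], [0.5, 0.6, 0, 0.1, 0], [0.5, 0.7, 0, 0.1, 0]]

```text
t: 23.75
tool_pos: [0.554, 0.0132, 0.0572]
tool_rot: [-3.138, -0.153, 0.001]
contact_force: [-0.5, 1.1, -0.2]
opening: 0.0094
grip_force: 41.4
```

Request:
servo_tool:
  increments:
    - [[0.5, 0, 0, 0.2, 0], [0.5, 0, 0, 0.4, 0], [0.5, 0, 0, 0.4, 0]]

```text
t: 24.05
tool_pos: [0.5537, 0.013, 0.0532]
tool_rot: [-3.138, -0.153, 0.001]
contact_force: [-0.0, 0.1, -2.4]
opening: 0.0095
grip_force: 41.4
```

Request:
servo_tool:
  increments:
    - [[0.5, 0, 0, 0.15, 0], [0.5, 0, 0, 0.3, 0], [0.5, 0, 0, 0.3, 0]]

```text
t: 24.35
tool_pos: [0.5542, 0.0129, 0.0518]
tool_rot: [-3.138, -0.153, 0.001]
contact_force: [-3.5, 0.4, 4.3]
opening: 0.0092
grip_force: 42.4
```

Request:
servo_tool:
  increments:
    - [[3, 0, 0, -0.1, 0], [3, 0, 0, -0.1, 0], [3, 0, 0, -0.1, 0], [3, 0, 0, -3, 0], [3, 0, 0, -6, 0]]

```text
t: 24.85
tool_pos: [0.5528, 0.0131, 0.1099]
tool_rot: [-3.137, -0.153, 0.005]
contact_force: [0.8, -0.1, 0.6]
opening: 0.0297
grip_force: 0.0
```

Request:
servo_tool:
  increments:
    - [[5, -2, 2, -3, 0], [5, -4, 5, -6, 0], [5, -4, 6.1, -8, 0], [5, -4, 6.1, -8, 0], [5, -4, 6.1, -8, 0]]

```text
t: 25.35
tool_pos: [0.5202, -0.0515, 0.1905]
tool_rot: [-3.138, -0.152, -0.001]
contact_force: [0.6, 0.1, -0.4]
opening: 0.05
grip_force: 0.0
```

```bash
python3 - <<'E'
from h import *
d,o=shot("wrist");print(o["tool_pos"],yaw(o),o["t"]);cv2.imwrite("pics/w11.png",d["img"][:,:,::-1])
m=(d["img"].max(2)<70).astype(np.uint8)
cs,_=cv2.findContours(m,cv2.RETR_EXTERNAL,cv2.CHAIN_APPROX_NONE)
for q in cs:
    P=np.array([onplane(d,o,*p[0],.0265)[:2]*1000 for p in q],np.float32)
    (x,y),(w,h),a=cv2.minAreaRect(P)
    if 28<min(w,h) and max(w,h)<42: print(np.round([x,y,w,h,(a+45)%90-45],1))
for k in"LMR":print(k,np.round(lane(k,.034),4),pins(d,o,k))
E
```

```text
[ 0.52020791 -0.05151676  0.19048932] 5.557660464047725 25.35
[611.   17.   33.8  34.4   5.6]
[ 623.5 -104.1   33.8   34.5    5.6]
[617.6 -43.6  33.8  34.5   5.6]
L [0.6118 0.0178 0.    ] ('L', array([196. , 105.5,   9.3], dtype=float32), array([ 64.5, -60.5, 162.5]), 'predicted', array([ 64.1, -59.7, 162.5]))
M [ 0.6176 -0.0427  0.    ] ('M', array([272.2, 105. ,   6.3], dtype=float32), array([ 64.9,  -0.2, 162.5]), 'predicted', array([ 64.1,   0.4, 162.5]))
R [ 0.6238 -0.103   0.    ] ('R', array([351.5, 106. ,  10.5], dtype=float32), array([ 64.2,  62.5, 162.5]), 'predicted', array([ 64.2,  61.3, 162.5]))
```

View pics/w11.png

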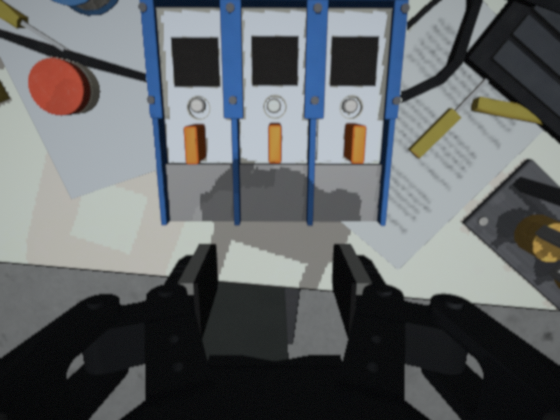

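The picture shows all three plates seated, with pins ringed by the holes at (197,106), (275,106) and (351,106), and pads at (195,62), (275,62) and (355,62). Now the weights.

Request:
servo_tool:
  increments:
    - [[6, -2, 4, -1, 0], [6, -4, 8, -1, 0], [6, -6, 12, -1, 0], [6, -8, 16, -1, 0], [6, -8.4, 18.3, -1, 0]]

```text
t: 25.9
tool_pos: [0.4526, -0.243, 0.1983]
tool_rot: [-3.136, -0.151, 0.005]
contact_force: [0.1, 0.7, -0.4]
opening: 0.0602
grip_force: 0.0
```

Request:
servo_tool:
  increments:
    - [[6, 0, 0, 0, 8.3], [6, 0, 0, 0, 16.6], [6, 0, 0, 0, 24.9], [6, 0, 0, 0, 33.2], [6, 0, 0, 0, 40.6]]

```text
t: 26.4
tool_pos: [0.454, -0.2405, 0.1981]
tool_rot: [-2.992, 0.951, 0.006]
contact_force: [0.4, -0.1, -0.1]
opening: 0.06
grip_force: 0.0
```

Request:
servo_tool:
  increments:
    - [[6, 0, 0, 0, 0], [6, 0, 0, 0, 0], [6, 0, 0, 0, 0]]

```text
t: 26.7
tool_pos: [0.4543, -0.2414, 0.1998]
tool_rot: [-2.997, 0.941, 0.002]
contact_force: [-0.0, 0.2, 1.3]
opening: 0.0598
grip_force: 0.0
```

```bash
python3 - <<'E'
from h import *
d,o=shot("wrist");print(o["tool_pos"],yaw(o),o["t"]);cv2.imwrite("pics/w12.png",d["img"][:,:,::-1])
for h in((.503,-.279),(.469,-.329),(.432,-.380)):print(proj(d,o,[*h,.084]),proj(d,o,[*h,.112]))
E
```

```text
[ 0.45426258 -0.24142305  0.19984077] -34.878270182858756 26.7
(np.float64(276.76559776615034), np.float64(112.44161229125262)) (np.float64(277.1130793349693), np.float64(113.93017187024962))
(np.float64(367.7874075224805), np.float64(111.39396172695426)) (np.float64(380.08040753124885), np.float64(112.74594280103807))
(np.float64(462.31229674575025), np.float64(113.27506883909616)) (np.float64(486.9639985912786), np.float64(114.87091881384696))
```

View pics/w12.png

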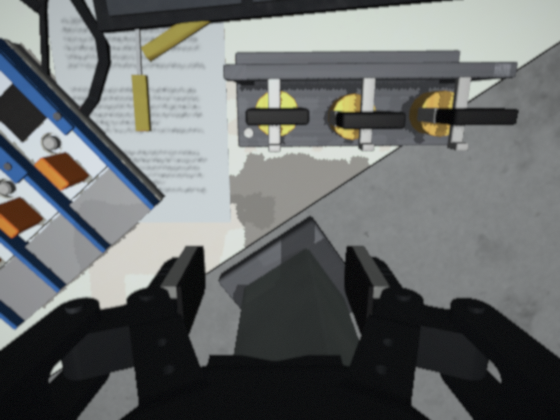

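The picture shows the tabs square to the tool at about (278,117), (371,121) and (477,117), about 60 mm apart. I'll go to weight 1.

```bash
cat >> h.py <<'E'
def tab(d,o,u0,u1,z=.112):
    m=(d["img"].max(2)<45).astype(np.uint8);m[170:]=0;m[:95]=0;m[:,:u0]=0;m[:,u1:]=0
    n,l,s,c=cv2.connectedComponentsWithStats(m);i=1+np.argmax(s[1:,4]);q=np.argwhere(l==i)[:,::-1]
    P=np.array([intool(d,o,*p,z)[:2] for p in q],np.float32);(x,y),(w,h),a=cv2.minAreaRect(P);return s[i],np.round([x,y,w,h,(a+45)%90-45],1)
E
python3 - <<'E'
from h import *
d,o=shot("wrist");print(tab(d,o,240,318),tab(d,o,325,415),o["tool_pos"],o["t"])
E
```

```text
(array([249, 109,  59,  16, 105], dtype=int32), array([60.1,  3.6, 34.2,  8.6, -0. ])) (array([335, 112,  70,  17, 587], dtype=int32), array([58.1, 57.7, 41.2,  9.2, -0. ])) [ 0.45433974 -0.24159501  0.2001811 ] 26.75
```

Request:
servo_tool:
  increments:
    - [[4.6, 3, 0.2, 1, 0], [4.6, 6, 0.2, 3, 0], [4.6, 6, 0.2, 5, 0], [4.6, 6, 0.2, 6, 0], [4.6, 6, 0.2, 6, 0]]

```text
t: 27.3
tool_pos: [0.5012, -0.2771, 0.1386]
tool_rot: [-2.995, 0.944, 0.006]
contact_force: [-1.7, 0.3, -0.4]
opening: 0.0458
grip_force: 0.0
```

Request:
servo_tool:
  increments:
    - [[4.6, 0, 0, 0, 0], [4.6, 0, 0, 0, 0]]

```text
t: 27.5
tool_pos: [0.5028, -0.2783, 0.1424]
tool_rot: [2.995, -0.944, 0.004]
contact_force: [0.8, 0.2, -0.2]
opening: 0.046
grip_force: 0.0
```

```bash
python3 - <<'E'
from h import *
d,o=shot("wrist");print(o["tool_pos"],yaw(o),o["t"],o["opening"]);crop(d["img"],140,150,420,360,2,"pics/w13.png")
E
```

```text
[ 0.50284254 -0.27827097  0.14238372] -35.00025513036205 27.5 0.04599869606535527
```

View pics/w13.png

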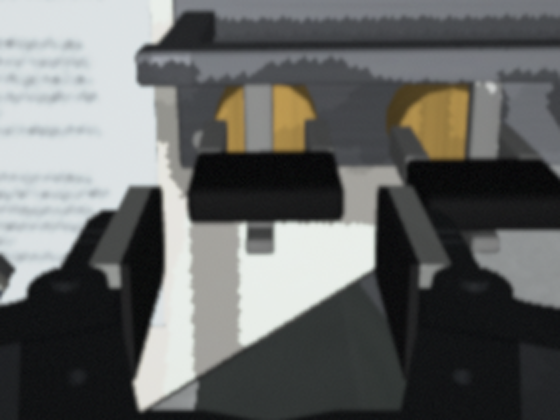

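The crop shows tab 1 (190–343) midway between the fingers (162 and 376), with the right finger clear of tab 2. I'll descend and grip.

Request:
servo_tool:
  increments:
    - [[4.6, 0, 0, 1, 0], [4.6, 0, 0, 2, 0], [4.6, 0, 0, 3, 0], [4.6, 0, 0, 4, 0], [4.6, 0, 0, 4.2, 0]]

```text
t: 28.05
tool_pos: [0.5012, -0.2772, 0.0963]
tool_rot: [-2.995, 0.945, 0.006]
contact_force: [-0.0, 0.2, -1.3]
opening: 0.0458
grip_force: 0.0
```

Request:
servo_tool:
  increments:
    - [[3, 0, 0, 0, 0], [3, 0, 0, 0, 0], [3, 0, 0, 0, 0], [3, 0, 0, 0, 0], [3, 0, 0, 0, 0]]
  newtons: 50

```text
t: 28.55
tool_pos: [0.5024, -0.2781, 0.099]
tool_rot: [2.996, -0.945, 0.0]
contact_force: [-0.5, -0.2, -1.5]
opening: 0.0373
grip_force: 50.6
```

Request:
servo_tool:
  increments:
    - [[3, 0, 0, -0.5, 0], [3, 0, 0, -1, 0], [3, 0, 0, -1.4, 0], [3, 0, 0, -1.4, 0], [3, 0, 0, -1.4, 0]]

```text
t: 29.05
tool_pos: [0.5025, -0.2781, 0.1131]
tool_rot: [2.996, -0.945, 0.001]
contact_force: [0.2, 0.3, -0.6]
opening: 0.0373
grip_force: 50.6
```

Request:
servo_tool:
  increments:
    - [[3, -1, 0, 0, 0], [3, -2, 0, 0, 0], [3, -3, 0, 0, 0], [3, -4.5, 0, 0, 0], [3, -6, 0, 0, 0]]

```text
t: 29.55
tool_pos: [0.4521, -0.2427, 0.1125]
tool_rot: [-2.996, 0.945, 0.001]
contact_force: [-0.0, 0.3, -1.3]
opening: 0.0372
grip_force: 50.7
```

Request:
servo_tool:
  increments:
    - [[3, -1, 0, -2, 0], [3, -1, -2, -5, 0], [3, -1, -2, -8, 0], [3, -1, -2, -8, 0], [3, -1, -2, -8, 0]]

```text
t: 30.05
tool_pos: [0.4563, -0.2213, 0.193]
tool_rot: [2.996, -0.945, 0.002]
contact_force: [-0.3, -0.2, -2.8]
opening: 0.0375
grip_force: 50.9
```

```bash
python3 - <<'E'
from h import *
d,o=shot("wrist");print(o["tool_pos"],yaw(o),o["t"],o["q"],o["contact_force"],o["opening"])
cv2.imwrite("pics/w14.png",d["img"][:,:,::-1])
for v in range(225,345,3):print(v,d["img"][v,235:315:13].max(1),end=";")
print(move(o,[.6237,-.1028,.195],LY-90))
E
```

```text
[ 0.45626607 -0.22128283  0.19302977] -35.00797531341604 30.05 [-5.98387325e-01 -1.92827544e-01  1.94297833e+00 -5.57479455e-05
  1.39026182e+00  1.58342344e+00] [-0.29431787 -0.2247215  -2.75472456] 0.03748844341691749
225 [218 158 177 172 172 158  70];228 [219 169 177 172 172 154  73];231 [225 155 175 170 165 139  73];234 [220  69 167 159 154  69  70];237 [189  59 161 154 153  59  66];240 [143  58 159 154 153  58  62];243 [ 92  55 158 154 153  56  59];246 [ 68  53 159 153 152  54  59];249 [ 62  52 158 152 152  54  60];252 [ 61  56 157 151 151  57  61];255 [ 72  57 155 149 150  65  71];258 [54 32 82 79 79 40 52];261 [12 11 11  9  9 11  8];264 [12 10 10 10 11 10  8];267 [ 7  8 10 11 10  8  8];270 [10  7 11  9  9  7  9];273 [12  6  9  5  8 10  8];276 [10 13  8  7  6  9 10];279 [10  9 10  8 12  9 10];282 [ 9  9  9 12 12 12 12];285 [ 8 12  9 11 10  9  9];288 [13 13 13 14 14 15 11];291 [16 15 17 16 15 17 16];294 [22 23 23 23 22 23 21];297 [26 25 23 22 24 23 24];300 [24 23 24 23 24 23 22];303 [23 23 21 23 21 21 22];306 [22 23 23 21 22 22 19];309 [21 22 19 18 20 18 19];312 [96 35 34 33 33 31 32];315 [133  51  49  49  50  49  48];318 [132  51  50  50  50  50  48];321 [135  52  49  50  49  49  49];324 [135  51  48  50  50  48  50];327 [134  48  48  51  52  48  47];330 [135  49  49  51  50  49  47];333 [135  48  49  50  51  49  47];336 [136  48  50  51  50  49  48];339 [136  47  49  51  50  49  47];342 [135  48  49  50  49  49  48];(array([  6.92, -19.31,  -0.19]), np.float64(49.4))
```

Request:
servo_tool:
  increments:
    - [[3, 1.4, -3.8, 0, 8], [3, 2.8, -7.7, 0, 16], [3, 4.2, -11.5, 0, 24], [3, 5.6, -15.4, 0, 32], [3, 7.0, -19.2, 0, 40]]

```text
t: 30.6
tool_pos: [0.6238, -0.1031, 0.1897]
tool_rot: [2.485, -1.919, -0.007]
contact_force: [-0.1, -1.1, -1.0]
opening: 0.0372
grip_force: 51.1
```

Request:
servo_tool:
  increments:
    - [[3, 0, 0, 0, 0], [3, 0, 0, 0, 0], [3, 0, 0, 0, 0], [3, 0, 0, 0, 0]]

```text
t: 31.0
tool_pos: [0.6229, -0.1051, 0.192]
tool_rot: [2.491, -1.914, -0.002]
contact_force: [0.4, -0.1, -1.6]
opening: 0.0374
grip_force: 51.5
```

```bash
python3 - <<'E'
from h import *
o=ctrl.get_obs();print(o["tool_pos"],yaw(o),o["t"],o["q"][5])
print(move(o,[.6241,-.1043,.094],-75))
E
```

```text
[ 0.62288368 -0.1051204   0.19195453] -75.07668363745564 31.0 2.5963141322343626
(array([-0.04, -0.15,  9.8 ]), np.float64(-0.1))
```

Request:
servo_tool:
  increments:
    - [[3, 0, -0.15, 2.5, 0], [3, 0, -0.15, 5, 0], [3, 0, -0.15, 7.5, 0], [3, 0, -0.15, 9, 0], [3, 0, -0.15, 9, 0]]

```text
t: 31.5
tool_pos: [0.6231, -0.104, 0.0998]
tool_rot: [2.49, -1.913, -0.008]
contact_force: [-0.9, 0.5, -1.7]
opening: 0.0369
grip_force: 51.5
```

Request:
servo_tool:
  increments:
    - [[3, 0, 0, 0.3, 0], [3, 0, 0, 0.6, 0], [3, 0, 0, 0.75, 0], [3, 0, 0, 0.75, 0]]

```text
t: 31.9
tool_pos: [0.6258, -0.1041, 0.096]
tool_rot: [-2.492, 1.912, -0.001]
contact_force: [-0.3, 0.1, -1.7]
opening: 0.0373
grip_force: 51.5
```

```bash
python3 - <<'E'
from h import *
o=ctrl.get_obs();print(o["tool_pos"],yaw(o),o["t"],o["contact_force"])
E
```

```text
[ 0.6258204  -0.10405785  0.09595574] -75.01067499886632 31.9 [-0.26271301  0.06369659 -1.73147657]
```

Request:
servo_tool:
  increments:
    - [[3, 0, 0, 0.1, 0], [3, 0, 0, 0.2, 0], [3, 0, 0, 0.2, 0], [3, 0, 0, 0.2, 0]]

```text
t: 32.3
tool_pos: [0.6255, -0.104, 0.0933]
tool_rot: [2.492, -1.913, -0.0]
contact_force: [-0.5, 0.3, -1.2]
opening: 0.0372
grip_force: 51.5
```

Request:
servo_tool:
  increments:
    - [[3, 0, 0, 0.1, 0], [3, 0, 0, 0.15, 0], [3, 0, 0, 0.15, 0]]

```text
t: 32.6
tool_pos: [0.6254, -0.104, 0.0917]
tool_rot: [2.492, -1.913, -0.0]
contact_force: [-0.6, 0.1, -1.8]
opening: 0.0376
grip_force: 51.5
```

Request:
servo_tool:
  increments:
    - [[3, 0, 0.1, 0, 0], [3, 0, 0.1, 0.1, 0], [3, 0, 0.1, 0.1, 0]]

```text
t: 32.9
tool_pos: [0.6246, -0.1044, 0.0914]
tool_rot: [2.492, -1.913, 0.0]
contact_force: [-1.5, -0.1, 0.9]
opening: 0.0372
grip_force: 51.9
```

Request:
servo_tool:
  increments:
    - [[3, 0, 0, 0.1, 0], [3, 0, 0, 0.15, 0], [3, 0, 0, 0.15, 0]]

```text
t: 33.2
tool_pos: [0.6247, -0.1045, 0.0913]
tool_rot: [2.492, -1.912, -0.0]
contact_force: [-4.3, -0.1, 8.2]
opening: 0.0375
grip_force: 52.8
```

Request:
servo_tool:
  increments:
    - [[3, 0, 0, -0.15, 0], [3, 0, 0, -0.15, 0], [5, 0, 0, -0.15, 0], [5, 0, 0, -0.15, 0], [5, 0, 0, -0.15, 0]]

```text
t: 33.7
tool_pos: [0.6244, -0.1042, 0.0904]
tool_rot: [2.492, -1.913, -0.001]
contact_force: [0.7, -0.1, 0.3]
opening: 0.0503
grip_force: 0.0
```

Request:
servo_tool:
  increments:
    - [[5, 0, 0, -1.5, 0], [5, 0, 0, -3.5, 0], [5, 0, 0, -6, 0], [5, 0, 0, -9, 0], [5, 0, 0, -12, 0]]

```text
t: 34.2
tool_pos: [0.6245, -0.1043, 0.2129]
tool_rot: [-2.492, 1.913, -0.001]
contact_force: [0.3, 1.0, 0.1]
opening: 0.0504
grip_force: 0.0
```

Request:
servo_tool:
  increments:
    - [[5, -3, 0, 0, -8], [5, -6, 0, 0, -16], [5, -9, 0, 0, -24], [5, -9, 0, 0, -32], [5, -9, 0, 0, -40]]

```text
t: 34.7
tool_pos: [0.6012, -0.0163, 0.2122]
tool_rot: [-2.999, 0.934, -0.002]
contact_force: [0.1, 0.3, 0.4]
opening: 0.0499
grip_force: 0.0
```

Request:
servo_tool:
  increments:
    - [[5, 0, 0, 0, 0], [5, 0, 0, 0, 0], [5, 0, 0, 0, 0]]

```text
t: 35.0
tool_pos: [0.6014, -0.0175, 0.2113]
tool_rot: [-2.995, 0.948, -0.001]
contact_force: [1.2, 0.0, -0.6]
opening: 0.0503
grip_force: 0.0
```

```bash
python3 - <<'E'
from h import *
d,o=shot("wrist");print(o["tool_pos"],yaw(o),o["t"]);cv2.imwrite("pics/w15.png",d["img"][:,:,::-1])
print("R pad px",proj(d,o,[.6235,-.1041,.026]),proj(d,o,[.6235,-.1041,.106]))
hsv=cv2.cvtColor(d["img"],cv2.COLOR_RGB2HSV);m=((abs(hsv[...,0].astype(int)-20)<9)&(hsv[...,1]>110)&(hsv[...,2]>80)).astype(np.uint8)
n,l,s,c=cv2.connectedComponentsWithStats(m)
for i in range(1,n):
    if s[i,4]>80:print(s[i],c[i].round(0),onplane(d,o,*c[i],.05).round(3))
m=(d["img"].max(2)<40).astype(np.uint8);n,l,s,c=cv2.connectedComponentsWithStats(m)
for i in range(1,n):
    if s[i,4]>300:print("dark",s[i],c[i].round(0),onplane(d,o,*c[i],.106).round(3))
E
```

```text
[ 0.60136494 -0.01753982  0.21126051] -35.144699235946504 35.0
R pad px (np.float64(340.91673767954467), np.float64(102.57510822607104)) (np.float64(364.2079134325635), np.float64(102.82287410766007))
[459  14  68  37 764] [488.  30.] [ 0.607 -0.218  0.05 ]
[435  67  20  54 687] [444.  94.] [ 0.585 -0.17   0.05 ]
[325  92  32  30 597] [340. 108.] [ 0.623 -0.098  0.05 ]
[380 147  29  30 398] [394. 161.] [ 0.561 -0.111  0.05 ]
[ 69 249  45  15 431] [ 91. 256.] [0.642 0.15  0.05 ]
dark [ 217    0   54   95 1496] [237.  45.] [ 0.697 -0.059  0.106]
dark [ 391    0  169   96 3046] [458.  21.] [ 0.632 -0.174  0.106]
dark [334  75  47  47 477] [354. 100.] [ 0.629 -0.1    0.106]
dark [ 262  124   50   51 1364] [286. 149.] [ 0.628 -0.047  0.106]
dark [   0  136  208  200 7689] [ 44. 218.] [0.685 0.116 0.106]
dark [ 212  170   50   48 1241] [236. 193.] [ 0.623 -0.003  0.106]
dark [    0   245   560   175 54623] [283. 361.] [0.493 0.049 0.106]
```

Weight 1 stands within about 1 mm of the R pad's centre: the brass edges are at col 325 and row 122, where 326 and 123 were predicted. Next is weight 2.

Request:
servo_tool:
  increments:
    - [[5, 0.2, 4.7, 0, 0], [5, 0.4, 9.4, 0, 0], [5, 0.6, 14.1, 0.4, 0], [5, 0.8, 18.8, 0.8, 0], [5, 0.9, 23.5, 1, 0]]

```text
t: 35.55
tool_pos: [0.4725, -0.2164, 0.2007]
tool_rot: [2.995, -0.947, 0.0]
contact_force: [1.3, -0.3, -0.1]
opening: 0.0498
grip_force: 0.0
```

Request:
servo_tool:
  increments:
    - [[5, 0, 4.7, 0, 0], [5, 0, 9.6, 0, 0], [5, 0, 9.6, 0, 0], [5, 0, 9.6, 0, 0], [5, 0, 9.6, 0, 0]]

```text
t: 36.05
tool_pos: [0.4191, -0.293, 0.2008]
tool_rot: [-2.996, 0.945, -0.0]
contact_force: [-0.1, -0.0, -0.2]
opening: 0.0503
grip_force: 0.0
```

```bash
python3 - <<'E'
from h import *
d,o=shot("wrist");print(o["tool_pos"],yaw(o),o["t"]);im=d["img"]
cv2.imwrite("pics/w16.png",im[:,:,::-1])
print(move(o,[.4681,-.3279,.142],-35))
m=(im.max(2)<60).astype(np.uint8);m[200:]=0
n,l,s,c=cv2.connectedComponentsWithStats(m)
for i in range(1,n):
    if s[i,4]>60 and s[i,1]>60:print(s[i],intool(d,o,s[i,0],s[i,1]+s[i,3]*.7,.112).round(1),intool(d,o,s[i,0]+s[i,2],s[i,1]+s[i,3]*.7,.112).round(1))
E
```

```text
[ 0.41906478 -0.29303288  0.20081   ] -35.01128584236051 36.05
(array([6.02, 0.04, 5.88]), np.float64(-0.0))
[375  79  21   6  73] [78.9 59.4 88.8] [78.9 71.6 88.8]
[ 332  109   78   18 1148] [57.2 35.6 88.8] [57.2 81.9 88.8]
[237 112  62  18 959] [ 55.4 -20.9  88.8] [55.4 16.  88.8]
[  0 115  87  85 955] [  25.1 -168.2   88.9] [  25.1 -114.5   88.9]
```

Request:
servo_tool:
  increments:
    - [[4.8, 3, -0.4, 1, 0], [4.8, 5.8, -0.4, 3, 0], [4.8, 5.8, -0.4, 5, 0], [4.8, 5.8, -0.4, 6, 0], [4.8, 5.8, -0.4, 6, 0]]

```text
t: 36.6
tool_pos: [0.468, -0.3216, 0.1385]
tool_rot: [-2.995, 0.942, 0.006]
contact_force: [0.9, -0.5, -0.0]
opening: 0.0479
grip_force: 0.0
```

Request:
servo_tool:
  increments:
    - [[4.8, 0, 0, 0, 0], [4.8, 0, 0, 0, 0], [4.8, 0, 0, 0, 0]]

```text
t: 36.9
tool_pos: [0.4689, -0.3239, 0.1423]
tool_rot: [2.995, -0.945, 0.003]
contact_force: [-0.2, 0.1, 0.0]
opening: 0.0479
grip_force: 0.0
```

```bash
python3 - <<'E'
from h import *
d,o=shot("wrist");print(o["tool_pos"],yaw(o),o["t"]);im=d["img"];cv2.imwrite("pics/w17.png",im[:,:,::-1])
for f in("pics/w13.png",):
    a=cv2.imread(f).max(2);print("w13 row(202)",np.flatnonzero(np.diff((a[202]<60).astype(int)))/2+140,"col266",np.flatnonzero(np.diff((a[:,300]<60).astype(int)))/2+150)
a=im.max(2)
for r in(235,245,251):print(r,np.flatnonzero(np.diff((a[r]<60).astype(int))))
print("col290",np.flatnonzero(np.diff((a[:,290]<60).astype(int))),"col255",np.flatnonzero(np.diff((a[:,255]<60).astype(int))))
E
```

```text
[ 0.46891905 -0.32388923  0.14226629] -35.01461798072589 36.9
w13 row(202) [212.  220.  234.  310.5 328.5 337.  349. ] col266 [170.  174.  226.  259.5 309. ]
235 [ 15  24 238 308 359 443]
245 [  0   1   3   4   9  26  35 212 216 235 311 331 336 365 449]
251 [  1   3   6   7   8   9  11  16  33  42 209 217 234 311 330 339 369 449]
col290 [  1  30  38  66  79 166 169 226 261 279] col255 [  4  33  41  69  82 166 170 226 260 304 305 306 308 309]
```

Request:
servo_tool:
  increments:
    - [[4.8, 0, 0, 1, 0], [4.8, 0, 0, 2, 0], [4.8, 0, 0, 3, 0], [4.8, 0, 0, 4, 0], [4.8, 0, 0, 4.2, 0]]

```text
t: 37.45
tool_pos: [0.4674, -0.3227, 0.0963]
tool_rot: [-2.994, 0.945, 0.006]
contact_force: [-0.2, -0.0, -0.1]
opening: 0.0481
grip_force: 0.0
```

Request:
servo_tool:
  increments:
    - [[3, 0, 0, 0, 0], [3, 0, 0, 0, 0], [3, 0, 0, 0, 0], [3, 0, 0, 0, 0], [3, 0, 0, 0, 0]]
  newtons: 50

```text
t: 37.95
tool_pos: [0.4685, -0.3236, 0.0989]
tool_rot: [2.996, -0.945, 0.0]
contact_force: [-0.1, -0.7, -2.2]
opening: 0.0373
grip_force: 50.7
```

Request:
servo_tool:
  increments:
    - [[3, 0, 0, -0.5, 0], [3, 0, 0, -1, 0], [3, 0, 0, -1.4, 0], [3, 0, 0, -1.4, 0], [3, 0, 0, -1.4, 0]]

```text
t: 38.45
tool_pos: [0.4686, -0.3237, 0.1131]
tool_rot: [2.996, -0.945, 0.001]
contact_force: [-0.6, 0.1, -2.5]
opening: 0.0372
grip_force: 50.8
```

Request:
servo_tool:
  increments:
    - [[3, -1, 0, 0, 0], [3, -2, 0, 0, 0], [3, -3, 0, 0, 0], [3, -4.5, 0, 0, 0], [3, -6, 0, 0, 0]]

```text
t: 38.95
tool_pos: [0.4182, -0.2883, 0.1125]
tool_rot: [-2.996, 0.945, 0.001]
contact_force: [-0.5, 0.2, -2.2]
opening: 0.0371
grip_force: 50.9
```

Request:
servo_tool:
  increments:
    - [[3, -1, 0, -2, 0], [3, -1, -2, -5, 0], [3, -1, -2, -9, 0], [3, -1, -2, -9, 0], [3, -1, -2, -9, 0]]

```text
t: 39.45
tool_pos: [0.4226, -0.267, 0.2039]
tool_rot: [2.995, -0.944, 0.004]
contact_force: [-0.2, 0.5, -3.0]
opening: 0.0371
grip_force: 51.3
```

```bash
python3 - <<'E'
from h import *
d,o=shot("wrist");print(o["tool_pos"],yaw(o),o["t"],o["contact_force"],o["opening"])
a=d["img"].max(2);print([int(x) for x in a[255:320:3,275]])
print(move(o,[.6182,-.0438,.22],-75),move(o,[.6182,-.0438,.22],-75))
E
```

```text
[ 0.42260351 -0.26702352  0.20390088] -35.00443620801313 39.45 [-0.21803826  0.5023394  -2.97170429] 0.03709135619763564
[150, 118, 14, 7, 9, 8, 11, 11, 8, 8, 9, 10, 14, 18, 24, 23, 21, 23, 21, 19, 46, 48]
(array([  3.22, -29.5 ,  -1.61]), np.float64(40.0)) (array([  3.22, -29.5 ,  -1.61]), np.float64(40.0))
```

Request:
servo_tool:
  increments:
    - [[3, 0.5, -4.7, 0, 8], [3, 1, -9.4, 0, 16], [3, 1.6, -14.1, 0, 24], [3, 2.1, -18.8, 0, 32], [3, 2.6, -23.5, 0, 40]]

```text
t: 40.0
tool_pos: [0.5727, -0.0943, 0.2]
tool_rot: [2.501, -1.898, -0.006]
contact_force: [-1.2, -1.0, -1.7]
opening: 0.0372
grip_force: 51.7
```

```bash
python3 - <<'E'
from h import *
o=ctrl.get_obs();print(o["tool_pos"],yaw(o),o["t"]);print(move(o,[.6186,-.0439,.204],-75))
E
```

```text
[ 0.57272229 -0.09434738  0.20002625] -74.39559538990741 40.0
(array([-3.63, -5.77, -0.41]), np.float64(0.6))
```

Request:
servo_tool:
  increments:
    - [[3, -2, -3, 0, 0], [3, -3.4, -5.2, 0, 0], [3, -3.4, -5.2, 0, 0], [3, -3.4, -5.2, 0, 0], [3, -3.4, -5.2, 0, 0]]

```text
t: 40.5
tool_pos: [0.6127, -0.0496, 0.2012]
tool_rot: [2.506, -1.892, -0.004]
contact_force: [0.3, -0.2, -2.0]
opening: 0.0369
grip_force: 51.9
```

Request:
servo_tool:
  increments:
    - [[3, 0, 0, 0, 0], [3, 0, 0, 0, 0]]

```text
t: 40.7
tool_pos: [0.6134, -0.0498, 0.2027]
tool_rot: [2.507, -1.893, -0.0]
contact_force: [-0.3, 1.3, -2.5]
opening: 0.0374
grip_force: 51.9
```

```bash
python3 - <<'E'
from h import *
o=ctrl.get_obs();print(o["tool_pos"],yaw(o),o["t"]);print(move(o,[.6186,-.0439,.094],-75))
E
```

```text
[ 0.61340918 -0.04983362  0.2027438 ] -74.11191198399875 40.7
(array([-0.43, -0.66, 10.87]), np.float64(0.9))
```

Request:
servo_tool:
  increments:
    - [[3, -0.4, -0.65, 2, 0.9], [3, -0.4, -0.65, 4.5, 0.9], [3, -0.4, -0.65, 7.5, 0.9], [3, -0.4, -0.65, 9.8, 0.9], [3, -0.4, -0.65, 10.4, 0.9]]

```text
t: 41.2
tool_pos: [0.6166, -0.0434, 0.0953]
tool_rot: [2.491, -1.91, -0.009]
contact_force: [0.2, 0.1, -2.8]
opening: 0.037
grip_force: 51.7
```

Request:
servo_tool:
  increments:
    - [[3, 0, 0, 0, 0], [3, 0, 0, 0, 0], [3, 0, 0, 0, 0]]

```text
t: 41.5
tool_pos: [0.6205, -0.0437, 0.1012]
tool_rot: [-2.492, 1.91, -0.005]
contact_force: [-0.3, 0.6, -1.0]
opening: 0.037
grip_force: 51.7
```

```bash
python3 - <<'E'
from h import *
o=ctrl.get_obs();print(o["tool_pos"],yaw(o),o["t"],o["contact_force"]);print(move(o,[.6186,-.0439,.0914],-75))
E
```

```text
[ 0.62045757 -0.04372471  0.10116371] -74.93987915954551 41.5 [-0.25567588  0.59039759 -0.99057725]
(array([-0.03,  0.19,  0.98]), np.float64(0.1))
```

Request:
servo_tool:
  increments:
    - [[3, 0, 0.1, 0.3, 0], [3, 0, 0.1, 0.6, 0], [3, 0, 0.1, 0.7, 0], [3, 0, 0.1, 0.7, 0], [3, 0, 0.1, 0.7, 0]]

```text
t: 42.0
tool_pos: [0.6181, -0.0436, 0.0918]
tool_rot: [-2.494, 1.911, 0.0]
contact_force: [-0.0, 0.8, -1.9]
opening: 0.037
grip_force: 52.0
```

Request:
servo_tool:
  increments:
    - [[3, 0, 0, 0.1, 0], [3, 0, 0, 0.1, 0], [3, 0, 0, 0.1, 0]]

```text
t: 42.3
tool_pos: [0.6182, -0.0437, 0.0916]
tool_rot: [2.494, -1.911, 0.0]
contact_force: [-2.9, 0.4, 5.1]
opening: 0.0371
grip_force: 52.5
```

Request:
servo_tool:
  increments:
    - [[3, 0, 0, -0.1, 0], [3, 0, 0, -0.1, 0], [5, 0, 0, -0.1, 0], [5, 0, 0, -0.1, 0], [5, 0, 0, -0.1, 0]]

```text
t: 42.8
tool_pos: [0.6183, -0.0436, 0.0919]
tool_rot: [-2.493, 1.911, -0.0]
contact_force: [0.1, 0.6, 0.6]
opening: 0.0497
grip_force: 0.0
```

Request:
servo_tool:
  increments:
    - [[5, 0, 0, -1.5, 0], [5, 0, 0, -3.5, 0], [5, 0, 0, -6, 0], [5, 0, 0, -9, 0], [5, 0, 0, -12, 0]]

```text
t: 43.3
tool_pos: [0.6181, -0.0436, 0.2142]
tool_rot: [-2.493, 1.911, -0.001]
contact_force: [-0.1, 0.6, 0.2]
opening: 0.0499
grip_force: 0.0
```

Request:
servo_tool:
  increments:
    - [[5, -3, 0, 0, -8], [5, -6, 0, 0, -16], [5, -9, 0, 0, -24], [5, -9, 0, 0, -32], [5, -9, 0, 0, -40]]

```text
t: 43.8
tool_pos: [0.5947, 0.0443, 0.2134]
tool_rot: [-3.0, 0.932, -0.003]
contact_force: [0.5, -0.5, 0.9]
opening: 0.0503
grip_force: 0.0
```

Request:
servo_tool:
  increments:
    - [[5, 0, 0, 0, 0], [5, 0, 0, 0, 0], [5, 0, 0, 0, 0]]

```text
t: 44.1
tool_pos: [0.5949, 0.0431, 0.2124]
tool_rot: [-2.996, 0.946, -0.001]
contact_force: [-0.1, 0.6, -0.4]
opening: 0.05
grip_force: 0.0
```

```bash
cat >> h.py <<'E'
def brass(d,o):
    hsv=cv2.cvtColor(d["img"],cv2.COLOR_RGB2HSV);m=((abs(hsv[...,0].astype(int)-20)<9)&(hsv[...,1]>110)&(hsv[...,2]>80)).astype(np.uint8)
    n,l,s,c=cv2.connectedComponentsWithStats(m)
    for k,p in dict(L=(.611,.017),M=(.6176,-.0436),R=(.6235,-.1041)).items():
        # projected outline of a disc r 17 mm (z .026 to .050) centred on the pad as the camera measured it
        q=np.array([proj(d,o,[p[0]+.017*cos(t),p[1]+.017*sin(t),z]) for t in np.linspace(0,6.28,60) for z in(.026,.05)])
        lo,hi=q.min(0),q.max(0);b=[s[i] for i in range(1,n) if s[i,4]>80 and np.all(np.abs(c[i]-(lo+hi)/2)<25)]
        print(k,"expected box",lo.round(0),hi.round(0),"brass",[(x[0],x[1],x[0]+x[2],x[1]+x[3],x[4]) for x in b])
E
python3 - <<'E'
from h import *
d,o=shot("wrist");print(o["tool_pos"],yaw(o),o["t"]);cv2.imwrite("pics/w18.png",d["img"][:,:,::-1]);brass(d,o)
print(move(o,[.3845,-.3425,.20],-35))
E
```

```text
[0.59488797 0.04307465 0.21239262] -35.062186330012054 44.1
L expected box [267. 130.] [308. 173.] brass []
M expected box [321.  79.] [368. 124.] brass [(np.int32(325), np.int32(93), np.int32(357), np.int32(124), np.int32(588))]
R expected box [378.  23.] [432.  74.] brass [(np.int32(388), np.int32(31), np.int32(429), np.int32(69), np.int32(1039))]
(array([ 4.93, 43.65,  1.23]), np.float64(-0.1))
```

Request:
servo_tool:
  increments:
    - [[5, 0.5, 4.7, 0.3, 0], [5, 1, 9.4, 0.6, 0], [5, 1.5, 14.1, 0.9, 0], [5, 2, 18.8, 1.2, 0], [5, 2.5, 23.5, 1.2, 0]]

```text
t: 44.65
tool_pos: [0.4793, -0.1651, 0.1995]
tool_rot: [2.996, -0.944, -0.0]
contact_force: [1.0, -0.3, -0.2]
opening: 0.05
grip_force: 0.0
```

Request:
servo_tool:
  increments:
    - [[5, 0.5, 4.7, 0, 0], [5, 1, 9.4, 0, 0], [5, 1.5, 14.1, 0, 0], [5, 2, 18, 0, 0], [5, 2.4, 20.1, 0, 0]]

```text
t: 45.15
tool_pos: [0.3834, -0.3448, 0.2001]
tool_rot: [2.994, -0.95, 0.0]
contact_force: [-0.7, 1.0, 0.3]
opening: 0.0502
grip_force: 0.0
```

Request:
servo_tool:
  increments:
    - [[5, 0, 0, 0, 0], [5, 0, 0, 0, 0], [5, 0, 0, 0, 0]]

```text
t: 45.45
tool_pos: [0.3856, -0.3414, 0.1998]
tool_rot: [-2.997, 0.942, 0.0]
contact_force: [-0.7, 0.0, -0.0]
opening: 0.0501
grip_force: 0.0
```

```bash
python3 - <<'E'
from h import *
d,o=shot("wrist");print(o["tool_pos"],yaw(o),o["t"]);im=d["img"]
cv2.imwrite("pics/w19.png",im[:,:,::-1])
m=(im.max(2)<60).astype(np.uint8);m[200:]=0
n,l,s,c=cv2.connectedComponentsWithStats(m)
for i in range(1,n):
    if s[i,4]>60 and s[i,1]>60:print(s[i],intool(d,o,s[i,0],s[i,1]+s[i,3]*.7,.112).round(1),intool(d,o,s[i,0]+s[i,2],s[i,1]+s[i,3]*.7,.112).round(1))
E
```

```text
[ 0.38564695 -0.34137944  0.19977141] -34.89697384717427 45.45
[ 95  81  22  16 125] [  73.8 -102.3   87.8] [ 73.8 -89.6  87.8]
[286  80  30   6 115] [78.2  8.  87.7] [78.2 25.3 87.7]
[250 110  63  17 727] [ 57.  -13.1  87.8] [57.  24.2 87.7]
[  0 164  36  36 222] [  16.  -169.4   87.8] [  16.  -147.    87.8]
[  0 181  20  19 187] [  12.7 -170.    87.8] [  12.7 -157.6   87.8]
```

Request:
servo_tool:
  increments:
    - [[4.8, 3, 0.4, 1, 0], [4.8, 5.9, 0.4, 3, 0], [4.8, 5.9, 0.4, 5, 0], [4.8, 5.9, 0.4, 5.8, 0], [4.8, 5.9, 0.4, 5.8, 0]]

```text
t: 46.0
tool_pos: [0.4309, -0.3775, 0.14]
tool_rot: [-2.995, 0.94, 0.005]
contact_force: [-0.4, 0.8, -0.1]
opening: 0.0479
grip_force: 0.0
```

Request:
servo_tool:
  increments:
    - [[4.8, 0, 0, 0, 0], [4.8, 0, 0, 0, 0], [4.8, 0, 0, 0, 0]]

```text
t: 46.3
tool_pos: [0.4317, -0.3797, 0.1433]
tool_rot: [2.996, -0.943, 0.003]
contact_force: [-0.0, 0.1, 0.1]
opening: 0.0484
grip_force: 0.0
```

```bash
python3 - <<'E'
from h import *
d,o=shot("wrist");print(o["tool_pos"],yaw(o),o["t"]);im=d["img"];cv2.imwrite("pics/w20.png",im[:,:,::-1])
a=im.max(2)
for r in(235,245,251):print(r,np.flatnonzero(np.diff((a[r]<60).astype(int))))
print("col290",np.flatnonzero(np.diff((a[:,290]<60).astype(int))),"col255",np.flatnonzero(np.diff((a[:,255]<60).astype(int))))
E
```

```text
[ 0.4316674  -0.37965895  0.14331518] -34.934283805559296 46.3
235 [ 56  58 235 307]
245 [ 58  60 211 216 232 309 331 337]
251 [ 59  61 208 217 232 309 330 340]
col290 [ 23  31  59  73 166 171 224 258 269 274 308] col255 [ 26  34  62  76 167 172 225 259 281]
```

Request:
servo_tool:
  increments:
    - [[4.8, 0, 0, 1, 0], [4.8, 0, 0, 2, 0], [4.8, 0, 0, 3, 0], [4.8, 0, 0, 4, 0], [4.8, 0, 0, 4.3, 0]]

```text
t: 46.85
tool_pos: [0.4304, -0.3783, 0.0964]
tool_rot: [-2.995, 0.942, 0.005]
contact_force: [-0.2, 0.1, -0.7]
opening: 0.0483
grip_force: 0.0
```

Request:
servo_tool:
  increments:
    - [[3, 0, 0, 0, 0], [3, 0, 0, 0, 0], [3, 0, 0, 0, 0], [3, 0, 0, 0, 0], [3, 0, 0, 0, 0]]
  newtons: 50

```text
t: 47.35
tool_pos: [0.4314, -0.3794, 0.0991]
tool_rot: [2.997, -0.943, 0.001]
contact_force: [0.3, 0.2, -1.2]
opening: 0.0372
grip_force: 51.2
```

Request:
servo_tool:
  increments:
    - [[3, 0, 0, -0.5, 0], [3, 0, 0, -1, 0], [3, 0, 0, -1.4, 0], [3, 0, 0, -1.4, 0], [3, 0, 0, -1.4, 0]]

```text
t: 47.85
tool_pos: [0.4314, -0.3794, 0.1132]
tool_rot: [2.996, -0.943, 0.001]
contact_force: [-0.1, -0.0, -1.2]
opening: 0.0372
grip_force: 51.2
```

Request:
servo_tool:
  increments:
    - [[3, -1, 0, 0, 0], [3, -2, 0, 0, 0], [3, -3, 0, 0, 0], [3, -4.5, 0, 0, 0], [3, -6, 0, 0, 0]]

```text
t: 48.35
tool_pos: [0.381, -0.344, 0.1125]
tool_rot: [-2.996, 0.943, 0.001]
contact_force: [-0.3, -0.3, -1.8]
opening: 0.0372
grip_force: 51.3
```

Request:
servo_tool:
  increments:
    - [[3, -1, 0, -2, 0], [3, -1, -2, -5, 0], [3, -1, -4, -9, 0], [3, -1, -4, -9, 0], [3, -1, -4, -9, 0]]

```text
t: 48.85
tool_pos: [0.3969, -0.3063, 0.2039]
tool_rot: [2.996, -0.941, 0.003]
contact_force: [-0.0, -0.1, -0.8]
opening: 0.0369
grip_force: 51.4
```

```bash
python3 - <<'E'
from h import *
d,o=shot("wrist");print(o["tool_pos"],yaw(o),o["t"],o["contact_force"],o["opening"])
a=d["img"].max(2);print([int(x) for x in a[255:320:3,275]])
print(move(o,[.6118,.0169,.204],-75))
E
```

```text
[ 0.39688633 -0.30627916  0.20393972] -34.88373643319488 48.85 [-0.01867014 -0.07327869 -0.80904662] 0.03687559271448513
[152, 66, 9, 11, 6, 10, 7, 12, 11, 10, 10, 11, 17, 24, 23, 23, 22, 24, 20, 39, 49, 50]
(array([ -0.85, -38.8 ,  -0.04]), np.float64(40.1))
```

Request:
servo_tool:
  increments:
    - [[3, 0, -4.7, 0, 0], [3, 0, -9.4, 0, 0], [3, -0.2, -14.1, 0, 0], [3, -0.4, -18.8, 0, 0], [3, -0.5, -23.5, 0, 0]]

```text
t: 49.4
tool_pos: [0.5265, -0.1093, 0.2002]
tool_rot: [2.996, -0.944, -0.006]
contact_force: [-0.0, -0.7, -1.6]
opening: 0.0371
grip_force: 51.5
```

Request:
servo_tool:
  increments:
    - [[3, 0, -4.5, 0, 0], [3, -0.1, -9, 0, 0], [3, -0.2, -13, 0, 0], [3, -0.35, -15.3, 0, 0], [3, -0.35, -15.3, 0, 0]]

```text
t: 49.9
tool_pos: [0.6116, 0.0185, 0.1999]
tool_rot: [2.998, -0.939, -0.007]
contact_force: [-0.2, 0.2, -2.9]
opening: 0.0378
grip_force: 51.6
```

Request:
servo_tool:
  increments:
    - [[3, 0, 0, 0, 8], [3, 0, 0, 0, 16], [3, 0, 0, 0, 24], [3, 0, 0, 0, 32], [3, 0, 0, 0, 40]]

```text
t: 50.4
tool_pos: [0.6105, 0.0151, 0.2005]
tool_rot: [2.484, -1.919, -0.005]
contact_force: [-0.0, -0.0, -0.8]
opening: 0.0371
grip_force: 51.6
```

Request:
servo_tool:
  increments:
    - [[3, 0, 0, 0, 0], [3, 0, 0, 0, 0], [3, 0, 0, 0, 0]]

```text
t: 50.7
tool_pos: [0.6115, 0.016, 0.2021]
tool_rot: [2.494, -1.909, -0.002]
contact_force: [-0.1, 0.1, -0.2]
opening: 0.0372
grip_force: 51.6
```

```bash
python3 - <<'E'
from h import *
o=ctrl.get_obs();print(o["tool_pos"],yaw(o),o["t"],o["q"][5]);print(move(o,[.6118,.0169,.098],-75))
E
```

```text
[0.61149423 0.01600991 0.20206143] -74.86144352438107 50.7 2.7820252357672546
(array([-0.07, -0.07, 10.41]), np.float64(0.1))
```

Request:
servo_tool:
  increments:
    - [[3, -0.1, 0, 2.5, 0], [3, -0.1, 0, 5, 0], [3, -0.1, 0, 7.5, 0], [3, -0.1, 0, 9.6, 0], [3, -0.1, 0, 10.2, 0]]

```text
t: 51.2
tool_pos: [0.6096, 0.0175, 0.0974]
tool_rot: [2.492, -1.908, -0.008]
contact_force: [-0.8, 0.2, -2.4]
opening: 0.0371
grip_force: 51.6
```

Request:
servo_tool:
  increments:
    - [[3, 0, 0, 0, 0], [3, 0, 0, 0, 0], [3, 0, 0, 0, 0], [3, 0, 0, 0, 0]]

```text
t: 51.6
tool_pos: [0.6127, 0.0174, 0.1024]
tool_rot: [-2.493, 1.91, -0.003]
contact_force: [0.3, 0.2, -0.8]
opening: 0.0372
grip_force: 51.6
```

```bash
python3 - <<'E'
from h import *
o=ctrl.get_obs();print(o["tool_pos"],yaw(o),o["t"],o["contact_force"]);print(move(o,[.6118,.0169,.0914],-75))
E
```

```text
[0.61270966 0.0174287  0.10243455] -74.91801260178913 51.6 [ 0.27627064  0.18857572 -0.83804507]
(array([0.03, 0.1 , 1.1 ]), np.float64(0.1))
```

Request:
servo_tool:
  increments:
    - [[3, 0, 0, 0.3, 0], [3, 0, 0, 0.6, 0], [3, 0, 0, 0.8, 0], [3, 0, 0, 0.8, 0], [3, 0, 0, 0.8, 0]]

```text
t: 52.1
tool_pos: [0.6116, 0.0175, 0.0926]
tool_rot: [2.493, -1.911, -0.001]
contact_force: [-0.5, -0.4, -2.1]
opening: 0.037
grip_force: 51.6
```

Request:
servo_tool:
  increments:
    - [[3, 0, 0, 0.1, 0], [3, 0, 0, 0.1, 0], [3, 0, 0, 0.1, 0]]

```text
t: 52.4
tool_pos: [0.6118, 0.0175, 0.0919]
tool_rot: [2.494, -1.911, 0.0]
contact_force: [0.0, -0.6, -1.9]
opening: 0.0371
grip_force: 51.6
```

Request:
servo_tool:
  increments:
    - [[3, 0, 0, 0.1, 0], [3, 0, 0, 0.1, 0], [3, 0, 0, 0.1, 0]]

```text
t: 52.7
tool_pos: [0.612, 0.0175, 0.0914]
tool_rot: [-2.493, 1.911, -0.001]
contact_force: [-1.7, -0.4, 3.0]
opening: 0.0372
grip_force: 51.9
```

Request:
servo_tool:
  increments:
    - [[3, 0, 0, -0.05, 0], [3, 0, 0, -0.05, 0], [5, 0, 0, -0.05, 0], [5, 0, 0, -0.05, 0], [5, 0, 0, -0.05, 0]]

```text
t: 53.2
tool_pos: [0.6118, 0.0175, 0.0913]
tool_rot: [-2.493, 1.911, 0.0]
contact_force: [0.6, -0.3, 0.8]
opening: 0.0499
grip_force: 0.0
```

Request:
servo_tool:
  increments:
    - [[5, 0, 0, -1.5, 0], [5, 0, 0, -3.5, 0], [5, 0, 0, -6, 0], [5, 0, 0, -9, 0], [5, 0, 0, -12, 0]]

```text
t: 53.7
tool_pos: [0.6118, 0.0176, 0.2136]
tool_rot: [-2.493, 1.911, -0.001]
contact_force: [0.7, 0.4, 0.5]
opening: 0.0501
grip_force: 0.0
```

Request:
servo_tool:
  increments:
    - [[5, 0, 3, 0, -8], [5, 0, 6, 0, -16], [5, 0, 9, 0, -24], [5, 0, 12, 0, -32], [5, 0, 12, 0, -40]]

```text
t: 54.2
tool_pos: [0.4935, -0.0141, 0.212]
tool_rot: [2.999, -0.936, 0.0]
contact_force: [-0.0, 0.3, 0.7]
opening: 0.0499
grip_force: 0.0
```

Request:
servo_tool:
  increments:
    - [[5, 0, 0, 0, 0], [5, 0, 0, 0, 0], [5, 0, 0, 0, 0]]

```text
t: 54.5
tool_pos: [0.4964, -0.0136, 0.212]
tool_rot: [-2.996, 0.945, -0.001]
contact_force: [0.3, -0.1, 0.4]
opening: 0.0497
grip_force: 0.0
```

```bash
python3 - <<'E'
from h import *
d,o=shot("wrist");print(o["tool_pos"],yaw(o),o["t"]);cv2.imwrite("pics/w21.png",d["img"][:,:,::-1]);brass(d,o)
E
```

```text
[ 0.49643831 -0.01363039  0.21196854] -35.02944315515789 54.5
L expected box [134.  68.] [186. 114.] brass [(np.int32(144), np.int32(68), np.int32(180), np.int32(99), np.int32(400))]
M expected box [190.  10.] [238.  63.] brass [(np.int32(192), np.int32(28), np.int32(227), np.int32(60), np.int32(346))]
R expected box [251. -51.] [298.  10.] brass []
```

Request:
servo_tool:
  increments:
    - [[5, 2.4, 2.7, -4, -8], [5, 2.4, 2.7, -4, -16], [5, 2.4, 2.7, -4, -24], [5, 2.4, 2.7, -4, -32], [5, 2.4, 2.7, -4, -40.6]]

```text
t: 55.05
tool_pos: [0.5005, -0.0496, 0.2514]
tool_rot: [-3.137, -0.163, 0.0]
contact_force: [-0.2, -0.2, 0.3]
opening: 0.0503
grip_force: 0.0
```

Request:
servo_tool:
  increments:
    - [[5, 0, 0, 0, 0], [5, 0, 0, 0, 0], [5, 0, 0, 0, 0]]

```text
t: 55.35
tool_pos: [0.5002, -0.0495, 0.2513]
tool_rot: [-3.138, -0.152, 0.0]
contact_force: [0.9, 0.5, 0.2]
opening: 0.05
grip_force: 0.0
```

```bash
python3 - <<'E'
from h import *
d,o=shot("wrist");print(o["tool_pos"],yaw(o),o["t"]);brass(d,o);cv2.imwrite("pics/w22.png",d["img"][:,:,::-1])
im=d["img"];hsv=cv2.cvtColor(im,cv2.COLOR_RGB2HSV)
org=((hsv[...,0]<15)&(hsv[...,1]>170)&(hsv[...,2]>90)).astype(np.uint8);n,l,s,c=cv2.connectedComponentsWithStats(org)
for i in range(1,n):
    if s[i,4]>100:print("orange",c[i].round(0),s[i,4])
for k in"LMR":
    print(k,"rib px expected",np.round(proj(d,o,lane(k,-.026,0,.05))),"tab top expected",np.round(proj(d,o,[*lane(k,.034)[:2],.106])),pins(d,o,k)[:3])
dk=(im.max(2)<35).astype(np.uint8);dk[230:]=0;n,l,s,c=cv2.connectedComponentsWithStats(dk)
for i in range(1,n):
    if s[i,4]>80 and 120<c[i][0]<430:print("dark",s[i],c[i].round(0))
E
```

```text
[ 0.50021806 -0.04948567  0.25126894] 5.536754208041423 55.35
L expected box [188.  20.] [231.  66.] brass [(np.int32(208), np.int32(24), np.int32(219), np.int32(56), np.int32(150))]
M expected box [259.  19.] [299.  65.] brass [(np.int32(261), np.int32(25), np.int32(278), np.int32(63), np.int32(120))]
R expected box [326.  19.] [370.  65.] brass [(np.int32(332), np.int32(23), np.int32(356), np.int32(61), np.int32(490))]
orange [91. 51.] 107
orange [83. 75.] 112
L rib px expected [211. 113.] tab top expected [192.  27.] ('L', array([211.5,  83.5,   6.7], dtype=float32), array([ 83.9, -57.8, 223.3]))
M rib px expected [278. 113.] tab top expected [279.  28.] ('M', array([279.8,  83. ,   6.1], dtype=float32), array([ 84.4,   6.5, 223.2]))
R rib px expected [345. 113.] tab top expected [365.  27.] ('R', array([341.2,  83.8,   6.3], dtype=float32), array([ 83.7,  64.5, 223.2]))
dark [194   0  20  65 488] [203.  37.]
dark [352   0  24  60 686] [362.  30.]
dark [273   6  17  56 156] [280.  43.]
dark [327  27  16  38 152] [331.  50.]
```

```bash
python3 -c "
from station import ctrl
print(ctrl.finish_job())"
```

```text
the job is handed in; nothing more can be done
None
```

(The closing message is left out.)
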